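Sweep the carrot rounds off the chopping board into the pan

ROBOT

A 7-joint arm with a two-finger parallel gripper is mounted at the origin on the work surface. World frame = base frame: x ahead of the robot, y to its left, z up, the work surface at z = 0. Lengths are in m, angles in degrees, forces in N, time in s.
With the tool pointing down it reaches from about 0.35 to 0.9 m from the base axis. Payload 7.2 kg.
Tool frame: the origin (TCP) lies at the very end of the fingers, on their centre line; the grasp point (between the pads) lies 19 mm behind it (env.grasp_offset is the distance from the TCP to the grasp point, in m); z points along the fingers, y is the direction in which the jaws open and shut (so a half turn about z gives the same grasp; the last joint's range is limited). The gripper opens to 88 mm and grips with 3 to 60 N. Pads are 20 mm wide; open, the fingers measure 115 mm over their backs; the gripper's body (75 mm by 178 mm) begins 61 mm behind the grasp point.
Start: joints at [-70.944, 23.554, -0.728, 91.456, 0.321, 64.991, -4.71], TCP at [0.244, 0.575, 0.223] pointing down, gripper open.
Joint ranges: [-169.25, 169.25], [-16.82, 113.86], [-84.01, 82.57], [7.8, 145.47], [-59.2, 239.2], [7.22, 106.19], [-163.78, 163.78]. Speed limits (degrees/s): [136.94, 136.94, 172.46, 172.46, 180, 180, 180].

INTERFACE

Orientations are given as [roll, pitch, yaw] about the fixed x, y, z axes, in that order (R = Rz(yaw) Ry(pitch) Rx(roll)).
In Python, from plant import env, viewer gives the robot as it stands.
- The arm moves only by the tool carry_out, never from a script. Its argument "rows" is text: rows parted by semicolons, each of 5 numbers parted by spaces: the shift along the world's x, y, z in mm, then the turn about the world's z in rad, then the gripper's target within -1 to 1 (fully open at 1, half-way at 0, shut at -1). A call has 1 to 8 rows; each row shifts and turns the commanded pose from where the row before left it; what a row does not reach is not made up. A row lasts 1/10 s, in which the tool goes at most 50 mm and 8.59 degrees, less where a joint would pass 70% of its speed; a pose out of reach is approached as far as the arm can. A call with a gripper value outside its range is refused whole. The fingers move at their own pace and stop on an object; the grip force is fixed at half the most. Time passes only in rows, so rows that do not move let the fingers close. It gives the time, the measured TCP pose, the force and the opening at its end, in the units of the state.
- env.sense(): the state, without advancing time (a new reading comes with each control period).
- viewer.capture(name): name is "scene" or "top" or "wrist"; returns the picture (384x512x3 uint8, blue, green, red); there is no depth.
- viewer.calibration(name): a dict with "mtx" (3x3 intrinsics, pixels), "rvec" (rotation vector, rad) and "tvec" (3), from world to camera coordinates, as OpenCV has them. Camera axes: x right, y down, z forward; pixel columns grow to the right and rows downward; lengths in m; the calibration is good to about 2 mm. A picture is of the moment at which its call begins: read the wrist's pose just before it. calibration takes no time and is no camera call; for the wrist camera it gives the pose at the moment of the call.
- env.finish_job(): hands the job in, once; it reports no verdict.
The state is a dict: "time": time; "qpos": joint angles; "joint_velocities": joint speeds; "joint_torque": joint torques, N m; "position": TCP position; "tcp_rot": TCP orientation; "contact_force": force on the tool from outside, world axes, zero at the start; "moment": the same for the moment, N m; "finger_gap": opening from 0.0 (shut) to 1.0 (fully open).
Only numpy, scipy, OpenCV 4.12 (cv2) and the standard library are available. Lean on these libraries where they do the work, as an engineer would, in place of code of your own. Each camera call takes 0.05 s, during which the arm holds its last target.

TASK

The three orange carrot rounds lying on the raised white chopping board belong in the black pan below its outlet. With your fingertips sweep them across the board and out through the narrow gap in its steel rim, one at a time, so that each drops into the pan; only push them gently, never pinch or lift them. Leave the white radish round on the board where it lies, and do not disturb the pan or the other kitchen things around.

Things in the scene. Friction and masses are not known exactly. Their poses are not given: they have to be found in the camera images.
- board: White chopping board on a steel stand, fixed, flat top 85 mm above the counter. Origin at counter height, z up, +x towards the outlet. A 4 mm steel rim stands 25 mm above the top; its inner face, in board x, y (mm): back x = -155, sides y = +-215 up to x = 30, then slanting in to (95, +-66) and on as a short funnel to the outlet gap at (140, +-30). The top ends in a free edge at x = 145.
- gate (a point): Middle of the 60 mm wide outlet gap, on the board's top, between the ends of the rim (board x = 140 mm, y = 0; axes as the board's). Only one round fits through at a time; it tips and drops once its centre is past the free edge, 5 mm beyond along board +x. The rounds start 160 to 200 mm away in a fan around this point, none in another's straight way to it.
- carrot_a: A round slice of raw carrot lying flat on the board: orange disc 36 mm across, 14 mm thick, about 15 g. Origin: centre of its underside; own z is the disc's axis.
- carrot_b: A round slice of raw carrot lying flat on the board: orange disc 36 mm across, 14 mm thick, about 15 g. Origin: centre of its underside; own z is the disc's axis.
- carrot_c: A round slice of raw carrot lying flat on the board: orange disc 36 mm across, 14 mm thick, about 15 g. Origin: centre of its underside; own z is the disc's axis.
- radish: A round slice of white radish lying flat on the board among the carrot rounds: white disc with a pale green edge, 40 mm across, 14 mm thick, about 18 g; it is to stay where it lies. Origin: centre of its underside.
- pan: Loose black plastic food pan, 0.4 kg, on the counter below the outlet: 108 mm (own x) by 176 mm (own y) over its flanged rim, 65 mm high; inside 91 mm by 159 mm, floor 2.5 mm thick. Its rim is 20 mm below the board's top and its near edge reaches under the board's free edge. Origin: centre of its underside.
- shaker: Aluminium salt shaker, upright, 46 mm across, 79 mm high, on the counter beside the pan. Origin: centre of its underside.
- peeler: Green Y-shaped vegetable peeler lying on the counter beside the pan, 150 mm long, 12 mm high. Origin: on its underside, about mid-length; own x along the handle towards the blade.
- squeeze_bottle: Red sauce bottle with a white nozzle, upright, 62 mm across, 192 mm high, to the left of the board. Origin: centre of its underside.
- cup: Aluminium measuring cup, upright, 72 mm across, 62 mm high, to the left. Origin: centre of its underside.
- bowl: White ceramic bowl, 130 mm across, 55 mm high, to the right. Origin: centre of its underside.
- scraper: Dough scraper with a steel blade and a black grip, 100 by 150 mm, 18 mm high, lying flat to the right. Origin: middle of its underside.
Mind the look-alikes: they are no part of the job. Leave any yellow look-alike of the pan alone.

How it is judged (in metres and radians):
On the way, in this order (a step that is already met when the one before it is completed fails the run):
1. a first carrot round is in the pan (((x of carrot_a in the frame of pan between -0.05 and 0.05 m and y of carrot_a in the frame of pan between -0.084 and 0.084 m and z of carrot_a in the frame of pan below 0.05 m) or (x of carrot_b in the frame of pan between -0.05 and 0.05 m and y of carrot_b in the frame of pan between -0.084 and 0.084 m and z of carrot_b in the frame of pan below 0.05 m) or (x of carrot_c in the frame of pan between -0.05 and 0.05 m and y of carrot_c in the frame of pan between -0.084 and 0.084 m and z of carrot_c in the frame of pan below 0.05 m))), for 0.2 s.
2. a second carrot round is in the pan ((((x of carrot_a in the frame of pan between -0.05 and 0.05 m and y of carrot_a in the frame of pan between -0.084 and 0.084 m and z of carrot_a in the frame of pan below 0.05 m) and (x of carrot_b in the frame of pan between -0.05 and 0.05 m and y of carrot_b in the frame of pan between -0.084 and 0.084 m and z of carrot_b in the frame of pan below 0.05 m)) or ((x of carrot_a in the frame of pan between -0.05 and 0.05 m and y of carrot_a in the frame of pan between -0.084 and 0.084 m and z of carrot_a in the frame of pan below 0.05 m) and (x of carrot_c in the frame of pan between -0.05 and 0.05 m and y of carrot_c in the frame of pan between -0.084 and 0.084 m and z of carrot_c in the frame of pan below 0.05 m)) or ((x of carrot_b in the frame of pan between -0.05 and 0.05 m and y of carrot_b in the frame of pan between -0.084 and 0.084 m and z of carrot_b in the frame of pan below 0.05 m) and (x of carrot_c in the frame of pan between -0.05 and 0.05 m and y of carrot_c in the frame of pan between -0.084 and 0.084 m and z of carrot_c in the frame of pan below 0.05 m)))), for 0.2 s.
3. the third carrot round is in the pan (x of carrot_a in the frame of pan between -0.05 and 0.05 m and y of carrot_a in the frame of pan between -0.084 and 0.084 m and z of each of carrot_a, carrot_b, carrot_c in the frame of pan below 0.05 m and x of carrot_b in the frame of pan between -0.05 and 0.05 m and y of carrot_b in the frame of pan between -0.084 and 0.084 m and x of carrot_c in the frame of pan between -0.05 and 0.05 m and y of carrot_c in the frame of pan between -0.084 and 0.084 m), for 0.2 s.
At the end, for the whole second after the job is handed in: All three carrot rounds lie at rest inside the pan (within its walls and below its rim); the radish round is within 25 mm of where it lay, and the pan and the other loose things within 20 mm of where they stood (all of step 3 and linear speed of each of carrot_a, carrot_b, carrot_c below 0.02 m/s and distance of radish from where it was at the start of the episode below 0.025 m and distance of each of pan, shaker, peeler, squeeze_bottle, cup, bowl, scraper from where it was at the start of the episode below 0.02 m); the robot touches nothing.
It fails at once if a carrot round is lifted more than 15 mm off the board (height (world z) of any of carrot_a, carrot_b, carrot_c above 0.1 m).
It fails at once if a carrot round is gripped between the fingers ((contact force between the fingers and carrot_a above 4 N and horizontal distance between the grasp point and carrot_a below 0.01 m and height (world z) of the grasp point below 0.116 m) or (contact force between the fingers and carrot_b above 4 N and horizontal distance between the grasp point and carrot_b below 0.01 m and height (world z) of the grasp point below 0.116 m) or (contact force between the fingers and carrot_c above 4 N and horizontal distance between the grasp point and carrot_c below 0.01 m and height (world z) of the grasp point below 0.116 m)).
It fails at once if a carrot round is squeezed or pressed hard (more than 12 N from the fingers) (contact force between the fingers and carrot_a above 12 N or contact force between the fingers and carrot_b above 12 N or contact force between the fingers and carrot_c above 12 N).
It fails at once if the radish round is pushed more than 25 mm from its place (distance of radish from where it was at the start of the episode above 0.025 m).
It fails at once if the pan or another kitchen thing is moved more than 20 mm or tipped (distance of any of pan, shaker, peeler, squeeze_bottle, cup, bowl, scraper from where it was at the start of the episode above 0.02 m or angle between any of shaker, peeler, squeeze_bottle, cup, bowl, scraper's own z axis and vertical above 0.35 rad).
It also fails if it takes over 64 s, if anything falls off the work surface, if the arm or the gripper's body presses on something with over 40 N, if the wrist force passes 120 N, or if a joint passes its speed limit or range.

## Working session

There is one attempt and no reset: what is moved stays moved. The work goes in short steps, Python scripts to look and compute and a tool call to move; the robot and the scene stay as the last step left them, time stands still between calls to the robot, and variables do not carry over. Pictures are saved under pics/ and viewed, and the job is handed in when it is done.

Besides the shell and the picture viewer there is one more tool, called after "Call:" by a JSON object that holds its "fn" and its "kwargs", one argument or row to a line. carry_out: Moves the arm, as the interface text tells. Its arguments: {"type":"object","properties":{"rows":{"type":"string"}},"required":["rows"]}

```bash
ls; mkdir -p pics
python3 - <<'E'
from plant import env, viewer
import cv2
for n in ("scene","top"):
    cv2.imwrite(f"pics/{n}0.png",viewer.capture(n))
    c=viewer.calibration(n);print(n,c)
s=env.sense();print(s)
E
```

```text
pics
scene {'mtx': array([[384.49171975,   0.        , 252.77308025],
       [  0.        , 384.49171975, 191.37392004],
       [  0.        ,   0.        ,   1.        ]]), 'rvec': array([ 2.17252124,  0.98760957, -0.38412289]), 'tvec': array([-0.39747883, -0.25140104,  1.52905309])}
top {'mtx': array([[350.51702314,   0.        , 253.67342926],
       [  0.        , 350.51702314, 195.80933678],
       [  0.        ,   0.        ,   1.        ]]), 'rvec': array([ 2.18629127, -2.20145678,  0.08809344]), 'tvec': array([0.0050871 , 0.56841316, 1.20599182])}
{'time': 0.1, 'qpos': array([-70.94414129,  23.59605649,  -0.72960251,  91.50015195,
         0.32239891,  64.99013882,  -4.7099774 ]), 'joint_velocities': array([ 0.0414858 , -0.10720616,  0.10071834, -0.09416191, -0.03038443,
        0.006699  , -0.04077297]), 'joint_torque': array([ 1.92650841e-03, -5.89098144e+01,  6.43264577e-01, -2.91707522e+01,
       -5.38649561e-02,  1.43979714e-02,  2.80691660e-05]), 'position': array([0.24368994, 0.5750278 , 0.22187987]), 'tcp_rot': array([-1.79915984e+02,  6.84691077e-03,  1.57039508e+02]), 'contact_force': array([ 0.88609922, -0.04886143, -0.40216185]), 'moment': array([-0.05105758, -0.03488559,  0.02404583]), 'finger_gap': 0.9986994440148674}
```

View pics/scene0.png

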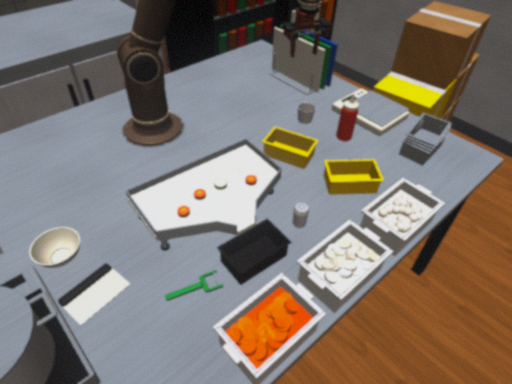

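View pics/top0.png

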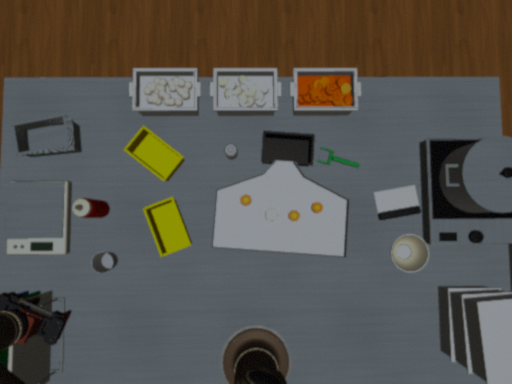

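```bash
cat > h.py <<'E'
import cv2,numpy as np
from plant import env, viewer
def px2w(n,uv,z):
    c=viewer.calibration(n);R=cv2.Rodrigues(c["rvec"])[0];t=c["tvec"].reshape(3)
    p=cv2.undistortPoints(np.array(uv,float).reshape(-1,1,2),c["mtx"],None).reshape(-1,2)
    d=np.c_[p,np.ones(len(p))]@R; C=-R.T@t
    return C+d*((z-C[2])/d[:,2])[:,None]
def w2px(n,P):
    c=viewer.calibration(n);return cv2.projectPoints(np.array(P,float).reshape(-1,3),c["rvec"],c["tvec"],c["mtx"],None)[0].reshape(-1,2)
def orange(im):
    h=cv2.cvtColor(im,cv2.COLOR_BGR2HSV)
    m=cv2.inRange(h,(8,120,110),(24,255,255))
    n,l,s,c=cv2.connectedComponentsWithStats(m)
    return [(c[i],s[i,4],s[i,:4]) for i in range(1,n) if s[i,4]>15]
E
python3 - <<'E'
from h import *
im=cv2.imread("pics/top0.png")
cr=im[120:270,200:360];cv2.imwrite("pics/topc.png",cv2.resize(cr,None,fx=5,fy=3.9 and 5,interpolation=cv2.INTER_CUBIC)[:,:800][:600] if 0 else cv2.resize(cr,(640,600),interpolation=cv2.INTER_CUBIC))
for c,a,b in orange(im): print(c,a,b,px2w("top",c,.099))
im=cv2.imread("pics/scene0.png")
for c,a,b in orange(im): print(c,a,b,px2w("scene",c,.095))
cv2.imwrite("pics/scenec.png",cv2.resize(im[130:290,115:315],(750,600),interpolation=cv2.INTER_CUBIC))
E
```

```text
[323.92091503  90.38039216] 1530 [298  75  54  31] [[ 0.91469801 -0.23513154  0.099     ]]
[245.33898305 199.76271186] 59 [241 195  10  10] [[0.55033341 0.02954278 0.099     ]]
[316.53731343 207.08955224] 67 [312 203  10   9] [[ 0.5248251  -0.20283991  0.099     ]]
[293.62903226 215.29032258] 62 [289 211  10  10] [[ 0.49861797 -0.12748876  0.099     ]]
[458.68946396  11.73382625] 541 [426   2  64  22] [[0.26169355 1.90413965 0.095     ]]
[442.20992366  24.79898219] 786 [407  13  71  25] [[0.30051159 1.64553585 0.095     ]]
[473.84444444  57.4       ] 45 [470  53   9  10] [[0.60038692 1.39861757 0.095     ]]
[463.5   70.55] 20 [460  67   8   8] [[0.63261815 1.23380462 0.095     ]]
[351.61111111  81.41666667] 72 [333  73  37  17] [[0.3708788  0.76246088 0.095     ]]
[452.          83.13793103] 29 [447  79  10  10] [[0.65599702 1.08614795 0.095     ]]
[287.45945946 133.10810811] 37 [273 129  29   9] [[0.45500485 0.28968144 0.095     ]]
[432.59801217 308.26809266] 26461 [275 129 237 255] [[1.1530276  0.06343066 0.095     ]]
[278.2        141.08571429] 35 [267 135  24  11] [[0.46699375 0.23205425 0.095     ]]
[308.30769231 145.5       ] 26 [303 140  11  11] [[0.55123452 0.2939419  0.095     ]]
[270.04761905 147.9047619 ] 42 [265 144  14   9] [[0.4762579  0.18440838 0.095     ]]
[301.78947368 155.78947368] 19 [295 154  15   4] [[0.57476215 0.2363615  0.095     ]]
[349.32400932 167.2960373 ] 429 [329 162  43  12] [[0.71414791 0.31154325 0.095     ]]
[250.65 178.85] 60 [246 176  10   7] [[0.54911861 0.03258091 0.095     ]]
[354.13636364 187.38429752] 484 [329 182  51  12] [[0.78241687 0.24842138 0.095     ]]
[199.32352941 192.75      ] 68 [194 189  11   8] [[ 0.49577905 -0.12402691  0.095     ]]
[182.98734177 210.10126582] 79 [178 206  11   9] [[ 0.52237523 -0.20038235  0.095     ]]
[267.95291739 325.66377816] 3462 [226 287  86  81] [[ 0.93281023 -0.25426388  0.095     ]]
```

View pics/topc.png

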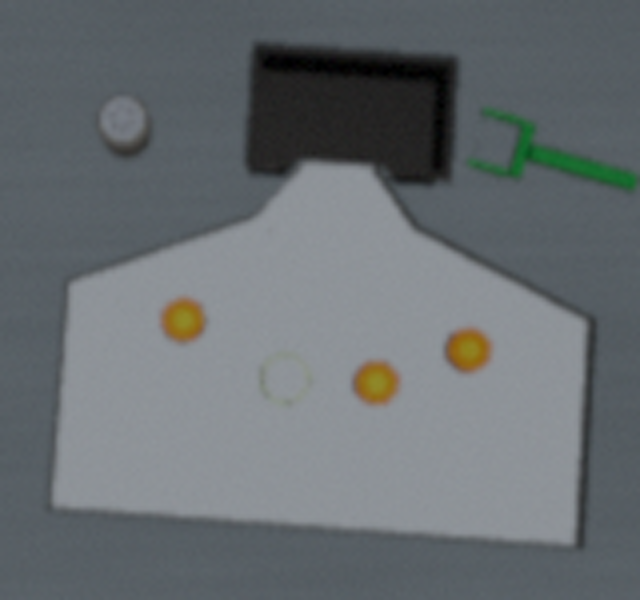

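View pics/scenec.png

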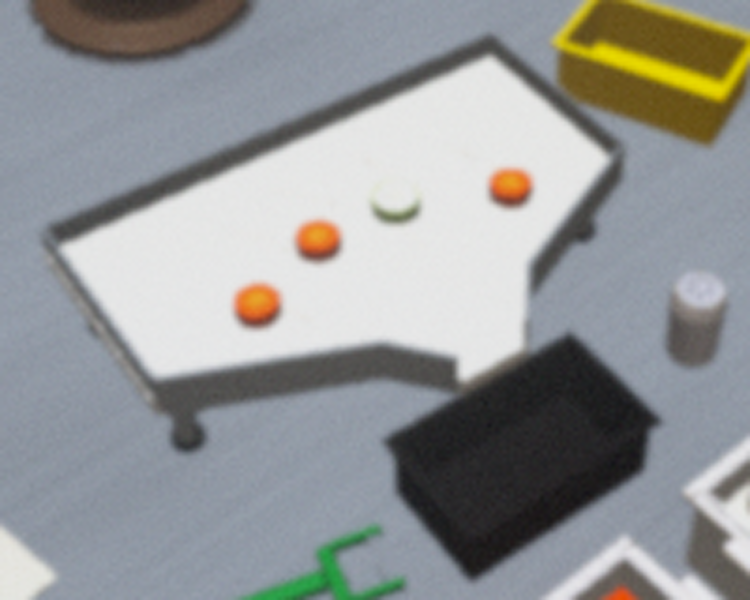

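```bash
cat >> h.py <<'E'
def rigid(B,W):
    Bm,Wm=B.mean(0),W.mean(0);U,S,Vt=np.linalg.svd((B-Bm).T@(W-Wm));R=(U@Vt).T
    return R,Wm-R@Bm
E
python3 - <<'E'
from h import *
pix=np.array([(52,508),(577,545),(68,281),(590,318),(258,213),(412,228),(300,162),(375,165)])/4+[200,120]
B=np.array([(-155,215),(-155,-215),(30,215),(30,-215),(95,66),(95,-66),(145,31),(145,-31)])/1000
z=[.1]*6+[.085]*2
W=np.array([px2w("top",p,zz)[0,:2] for p,zz in zip(pix,z)])
R,t=rigid(B,W);print("top",t,np.degrees(np.arctan2(R[1,0],R[0,0])),np.round((B@R.T+t-W)*1000,1))
print("gate",R@[.14,0]+t)
# scene check: free edge corners + back corners rim outer top
pix2=np.array([(45,232),(491,38),(622,152),(458,385),(526,352)])*[200/750,160/600]+[115,130]
B2=np.array([(-159,-219),(-159,219),(32,219),(145,-31),(145,31)])/1000
z2=[.11]*3+[.085]*2
W2=np.array([px2w("scene",p,zz)[0,:2] for p,zz in zip(pix2,z2)])
R2,t2=rigid(B2,W2);print("scene",t2,np.degrees(np.arctan2(R2[1,0],R2[0,0])),np.round((B2@R2.T+t2-W2)*1000,1));print("gate",R2@[.14,0]+t2)
im=cv2.imread("pics/top0.png")
for uv in [(245.34,199.76),(293.63,215.29),(316.54,207.09),(200+285/4-.0,120+379/4)]:
    P=px2w("top",uv,.099)[0,:2];b=R.T@(P-t);print(P,np.round(b*1000,1),"dist gate",np.hypot(*(b-[.14,0])))
# pan rim corners, z .065
pp=np.array([(255,45),(457,58),(446,183),(248,172)])/4+[200,120]
print(px2w("top",pp,.065)); print(px2w("top",pp,.065).mean(0))
ps=np.array([(387,443),(570,335),(660,420),(474,578)])*[200/750,160/600]+[115,130]
print(px2w("scene",ps,.065)[:,:2])
print("yaw tool -> shaker", px2w("top",np.array([(124,118)])/4+[200,120],.079))
E
```

```text
top [ 0.53571973 -0.08945163] -4.511534301793475 [[-0.2  2.3]
 [-0.8 -2.1]
 [ 0.6  0.8]
 [-0.2 -1.4]
 [-1.3  2.6]
 [ 1.4 -2.7]
 [ 1.3 -0.1]
 [-0.8  0.6]]
gate [ 0.67528595 -0.100464  ]
scene [ 0.54270163 -0.09104447] -5.013679818164055 [[-4.6 -5.7]
 [-2.5  4. ]
 [ 0.2  5.5]
 [ 5.1 -3.4]
 [ 1.7 -0.4]]
gate [ 0.68216597 -0.10327958]
[0.55034225 0.02953941] [  5.2 119.8] dist gate 0.18031032321385565
[ 0.498619   -0.12749193] [-34.  -40.8] dist gate 0.17872246783197376
[ 0.52482358 -0.20284868] [  -1.9 -113.9] dist gate 0.1819932567896667
[ 0.50090055 -0.05452813] [-37.5  32.1] dist gate 0.18033405420185195
[[ 0.7855393  -0.03415956  0.065     ]
 [ 0.77360269 -0.20638658  0.065     ]
 [ 0.66621577 -0.19500797  0.065     ]
 [ 0.67649379 -0.02722048  0.065     ]]
[ 0.72546289 -0.11569365  0.065     ]
[[ 0.67449321 -0.19404384]
 [ 0.68519627 -0.02341723]
 [ 0.78849448 -0.02957524]
 [ 0.80000659 -0.21862382]]
yaw tool -> shaker [[0.72038548 0.07679557 0.079     ]]
```

Call:
{"fn": "carry_out", "kwargs": {
  "rows": "10 -20 0 -0.05 -0.64; 17 -32 0 -0.05 -0.64; 17 -32 0 -0.05 -0.64; 17 -32 0 -0.05 -0.64; 17 -32 0 -0.05 -0.64; 17 -32 0 -0.05 -0.64; 17 -32 0 -0.05 -0.64; 17 -32 0 -0.05 -0.64"
}}

```text
time: 0.9
position: [0.3732, 0.3299, 0.2225]
tcp_rot: [-180.0, -0.0, 134.0]
contact_force: [0.4, 0.3, 0.2]
finger_gap: 0.311
```

Call:
{"fn": "carry_out", "kwargs": {
  "rows": "17 -32 0 0 -0.64; 17 -32 0 0 -0.64; 17 -32 0 0 -0.64; 17 -32 0 0 -0.64; 17 -32 0 0 -0.64; 17 -32 0 0 -0.64; 17 -32 0 0 -0.64; 17 -32 0 0 -0.64"
}}

```text
time: 1.7
position: [0.5091, 0.0741, 0.2225]
tcp_rot: [-180.0, -0.0, 134.1]
contact_force: [0.9, -0.0, 0.8]
finger_gap: 0.181
```

Run:
```python
from h import *
for i in range(1):
    s=env.sense();print(s["position"],s["tcp_rot"],s["finger_gap"],s["time"],s["contact_force"])
    im=viewer.capture("wrist");cv2.imwrite("pics/w1.png",im);print(viewer.calibration("wrist"))
    cv2.imwrite("pics/w1b.png",cv2.resize(im,(800,600)))
    for c,a,b in orange(im): print(c,a,b,px2w("wrist",c,.099))
```

```text
[0.50912878 0.0741007  0.2225058 ] [-1.79986617e+02 -1.31159114e-02  1.34129468e+02] 0.18067689044069526 1.7 [ 0.93392134 -0.03112241  0.75816856]
{'mtx': array([[334.03745135,   0.        , 259.47249896],
       [  0.        , 334.03745135, 192.14179266],
       [  0.        ,   0.        ,   1.        ]]), 'rvec': array([-2.64333824, -1.06307043, -0.16653199]), 'tvec': array([-0.41697626, -0.32888375,  0.29757435])}
[365.5  13. ] 26 [353   7  26  13] [[0.4769463 0.2222047 0.099    ]]
[259.4216152  245.43705463] 842 [245 229  30  33] [[0.55455981 0.02422809 0.099     ]]
[107.68359375 309.05078125] 256 [ 98 300  23  19] [[ 0.49328463 -0.13297126  0.099     ]]
[219.59854015 350.69343066] 137 [218 327   5  44] [[ 0.60939986 -0.09368295  0.099     ]]
[299.34722222 350.13194444] 144 [297 328   5  43] [[ 0.66966511 -0.03485709  0.099     ]]
[ 91.28956835 371.06834532] 556 [ 76 359  30  25] [[ 0.52746919 -0.21008193  0.099     ]]
```

View pics/w1b.png

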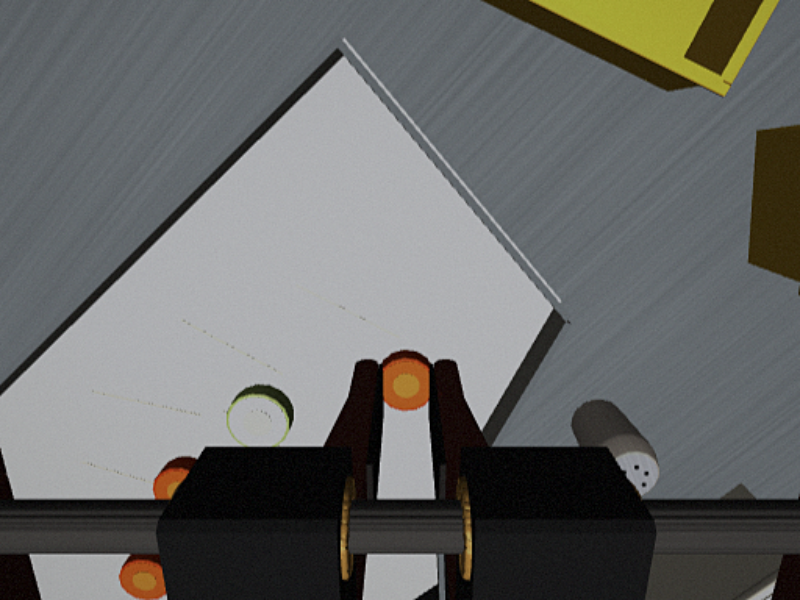

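```bash
cat > plan.py <<'E'
from h import *
R=cv2.Rodrigues(np.array([0,0,np.radians(-4.6)]))[0][:2,:2]; t=np.array([.536,-.0895])
def b2w(b): return R@(np.array(b)/1000)+t
def w2b(w): return R.T@(np.array(w)-t)*1000
WALL=[(-155,215),(30,215),(95,66),(140,30)]
def wdist(p):
    d=[]
    for s in (1,-1):
        for a,b in zip(WALL[:-1],WALL[1:]):
            a=np.array(a)*[1,s];b=np.array(b)*[1,s];u=np.clip((p-a)@(b-a)/((b-a)@(b-a)),0,1);d.append(np.hypot(*(a+u*(b-a)-p)))
    return min(d)
def path(P0b,C=(98,0),E=(160,0),step=6.,off=26.):
    P0,C,E=map(np.array,(P0b,C,E));u=np.linspace(0,1,800)[:,None]
    p=(1-u)**2*P0+2*u*(1-u)*C+u*u*E; d=np.diff(p,axis=0,append=p[-1:]);d[-1]=d[-2];hd=np.unwrap(np.arctan2(d[:,1],d[:,0]))
    s=np.r_[0,np.cumsum(np.hypot(*np.diff(p,axis=0).T))];n=int(round(s[-1]/step));si=np.linspace(0,s[-1],n+1)
    px=np.c_[np.interp(si,s,p[:,0]),np.interp(si,s,p[:,1])];h=np.interp(si,s,hd)
    tool=px-off*np.c_[np.cos(h),np.sin(h)]
    cl=[]
    for q,a in zip(tool,h):
        Rr=np.array([[np.cos(a),-np.sin(a)],[np.sin(a),np.cos(a)]])
        cl.append(min(wdist(q+Rr@np.array(c)) for c in [(10,22),(10,-22),(-10,22),(-10,-22)]))
    print("disc clearance",min(wdist(x)-18 for x in px if x[0]<140),"finger clr",min(cl))
    W=np.array([b2w(x) for x in tool]);yaw=180+np.degrees(h)-4.6
    return W,yaw,px
def show(W,yaw):
    for i in range(0,len(W)): print(i,np.round(W[i]*1000,1),round(yaw[i],1),"" if i==0 else (np.round((W[i]-W[i-1])*1000,1),round(np.radians(yaw[i]-yaw[i-1]),3)))
E
python3 - <<'E'
from plan import *
c=viewer.calibration("wrist");Rm=cv2.Rodrigues(c["rvec"])[0];print("cam",-Rm.T@c["tvec"],"fwd",Rm[2])
W,y,px=path(w2b([.551,.0285]));show(W,y)
h=np.radians(y[0]-180);print("start pre",W[0]-.022*np.array([np.cos(h),np.sin(h)]))
for q in [(343,60),(553,312)]: P=px2w("wrist",np.array([q])/1.5625,.1)[0,:2];print(w2b(P))
E
```

```text
cam [0.45473811 0.12823972 0.38386461] fwd [ 0.21153838 -0.2201695  -0.95224834]
disc clearance 7.778089961963172 finger clr 6.0827090976714375
0 [536.7  50.2] 123.3 
1 [539.9  45.1] 123.7 (array([ 3.2, -5.2]), np.float64(0.007))
2 [543.2  39.9] 124.1 (array([ 3.2, -5.1]), np.float64(0.007))
3 [546.4  34.8] 124.5 (array([ 3.3, -5.1]), np.float64(0.007))
4 [549.7  29.7] 125.0 (array([ 3.3, -5.1]), np.float64(0.008))
5 [553.   24.6] 125.4 (array([ 3.3, -5.1]), np.float64(0.008))
6 [556.4  19.5] 125.9 (array([ 3.4, -5.1]), np.float64(0.009))
7 [559.8  14.5] 126.4 (array([ 3.4, -5. ]), np.float64(0.009))
8 [563.2   9.5] 127.0 (array([ 3.4, -5. ]), np.float64(0.01))
9 [566.7   4.5] 127.6 (array([ 3.5, -5. ]), np.float64(0.01))
10 [ 5.702e+02 -5.000e-01] 128.2 (array([ 3.5, -5. ]), np.float64(0.011))
11 [573.8  -5.4] 128.8 (array([ 3.5, -4.9]), np.float64(0.011))
12 [577.3 -10.3] 129.5 (array([ 3.6, -4.9]), np.float64(0.012))
13 [581.  -15.2] 130.3 (array([ 3.6, -4.9]), np.float64(0.013))
14 [584.7 -20. ] 131.1 (array([ 3.7, -4.8]), np.float64(0.014))
15 [588.4 -24.9] 132.0 (array([ 3.7, -
[... 570 characters left out ...]
.3, -4.3]), np.float64(0.033))
25 [629.2 -70.3] 146.1 (array([ 4.4, -4.3]), np.float64(0.037))
26 [633.7 -74.5] 148.5 (array([ 4.5, -4.2]), np.float64(0.041))
27 [638.3 -78.6] 151.2 (array([ 4.6, -4.1]), np.float64(0.046))
28 [643.1 -82.6] 154.2 (array([ 4.8, -4. ]), np.float64(0.052))
29 [648.  -86.5] 157.5 (array([ 4.9, -3.9]), np.float64(0.059))
30 [653.1 -90.2] 161.3 (array([ 5.1, -3.8]), np.float64(0.066))
31 [658.3 -93.8] 165.6 (array([ 5.3, -3.6]), np.float64(0.074))
32 [663.8 -97.2] 170.3 (array([ 5.5, -3.4]), np.float64(0.082))
33 [ 669.6 -100.2] 175.3 (array([ 5.7, -3. ]), np.float64(0.088))
start pre [0.5246365  0.06861192]
[-144.8772542   210.24449287]
[ 31.33487673 208.94160217]
```

Run:
```python
from plan import *
s=env.sense();p=s["position"]
print("tcp px", w2px("wrist",p)*1.5625, p)
a=np.radians(s["tcp_rot"][2]);x=np.array([np.cos(a),np.sin(a),0]);y=np.array([np.sin(a),-np.cos(a),0])
print(w2px("wrist",[p+y*.008,p-y*.008,p+x*.01,p-x*.01])*1.5625)
im=cv2.imread("pics/w1.png");cv2.imwrite("pics/w1c.png",cv2.resize(im[200:320,190:340],(750,600),interpolation=cv2.INTER_CUBIC))
for P in [(-155,215,85),(-155,215,110),(30,215,85),(30,215,110),(-159,219,110),(33,219,110)]:
    print(P,w2px("wrist",np.r_[b2w(P[:2]),P[2]/1000])*1.5625)
for P in [(.5503,.0295)]: print(w2px("wrist",[*P,.099])*1.5625)
```

```text
tcp px [[402.91833336 387.20460632]] [0.5115398  0.06785339 0.22283263]
[[426.2898827  387.21432817]
 [379.54602317 387.19488416]
 [402.89152188 360.41350069]
 [402.9442438  413.09536214]]
(-155, 215, 85) [[339.43867645  41.24580301]]
(-155, 215, 110) [[333.08833201  32.41340885]]
(30, 215, 85) [[553.06218819 295.91471085]]
(30, 215, 110) [[565.22279096 309.33437924]]
(-159, 219, 110) [[333.29774653  19.08654716]]
(33, 219, 110) [[574.2875858 308.6317576]]
[[406.30652084 373.32746133]]
```

View pics/w1c.png

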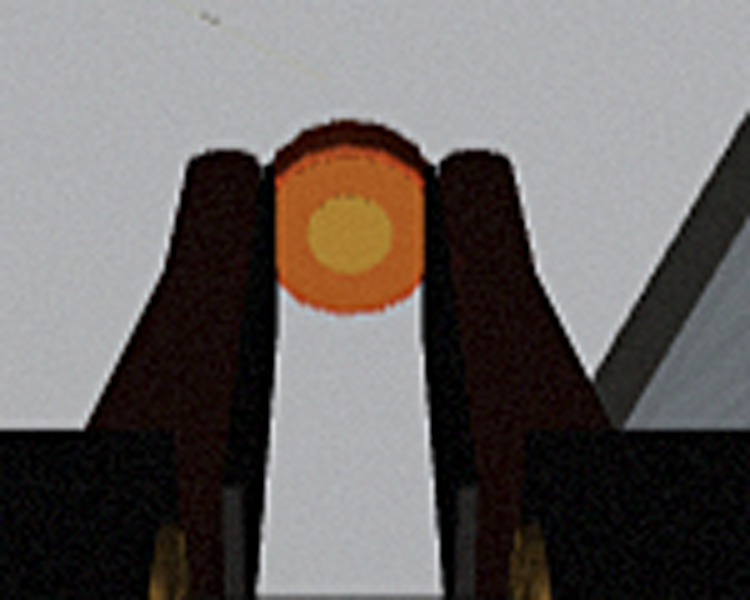

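Call:
{"fn": "carry_out", "kwargs": {
  "rows": "4 -2 -10 -0.04 -0.64; 4 -2 -25 -0.05 -0.64; 4 -2 -25 -0.05 -0.64; 4 0 -25 -0.05 -0.64; 0 0 -20 0 -0.64; 0 0 -8 0 -0.64; 0 0 -4 0 -0.64; 0 0 0 0 -0.64"
}}

```text
time: 2.55
position: [0.5247, 0.07, 0.1055]
tcp_rot: [-180.0, -0.0, 123.3]
contact_force: [0.1, -0.5, 0.3]
finger_gap: 0.179
```

```bash
cat > look.py <<'E'
import sys
from plan import *
n=sys.argv[1]
im=viewer.capture("wrist")
s=env.sense();print(s["position"],s["tcp_rot"],s["finger_gap"],s["time"],s["contact_force"]);print("board",w2b(s["position"][:2]))
cv2.imwrite(f"pics/{n}.png",cv2.resize(im,(768,576)))
for c,a,b in orange(im):
    P=px2w("wrist",c,.099)[0]; print(c,a,b,P,w2b(P[:2]))
E
python3 look.py w2
```

```text
[0.52502779 0.06989188 0.10606523] [ 1.79968256e+02 -4.85303124e-04  1.23241308e+02] 0.17830192895981392 2.6 [ 1.50009504  0.47583532 -0.60142734]
board [-23.71992171 157.99850259]
[259.46196251 305.71775083] 907 [241 291  38  28] [0.5486981  0.03578492 0.099     ] [  2.60948687 125.89973258]
[219.62831858 354.02654867] 113 [218 336   5  35] [ 0.54734218 -0.00750117  0.099     ] [ 4.72943003 82.64433522]
[299.33913043 353.68695652] 115 [297 337   5  34] [0.58886745 0.01997646 0.099     ] [ 43.91726653 113.36373475]
```

View pics/w2.png

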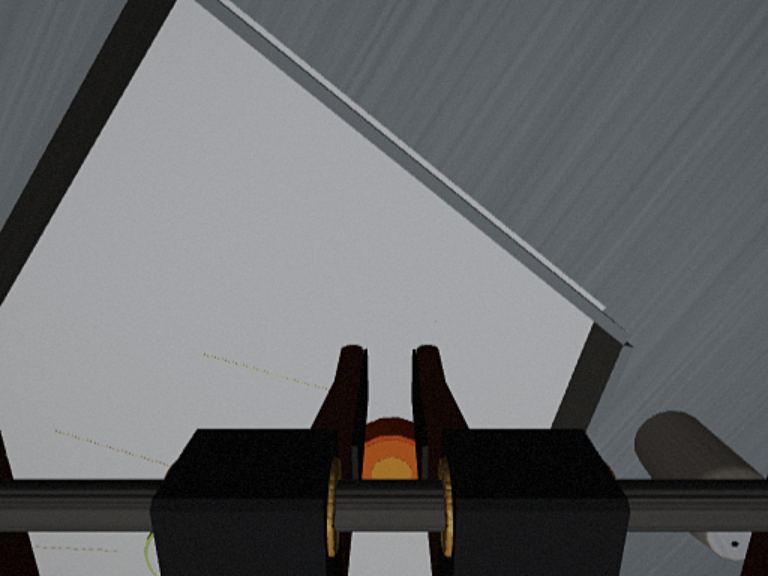

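Call:
{"fn": "carry_out", "kwargs": {
  "rows": "0 0 -8 0 -0.64; 0 0 -7 0 -0.64; 3 -4 0 0 -0.64; 3 -5 0 0 -0.64; 3 -5 0 0 -0.64; 3 -5 0 0 -0.64; 3 -5 0 0.01 -0.64; 3 -5 0 0.01 -0.64"
}}

```text
time: 3.4
position: [0.5432, 0.0399, 0.0907]
tcp_rot: [180.0, 0.0, 124.4]
contact_force: [-0.5, -0.5, 0.5]
finger_gap: 0.181
```

```bash
python3 look.py w3
```

```text
[0.54365048 0.03892413 0.09082336] [1.79984220e+02 4.71068679e-02 1.24399125e+02] 0.17938962241057022 3.45 [ 0.72373642 -1.35546778 -0.36019975]
board [ -2.67364094 128.62402238]
[259.41644562 296.77519894] 1508 [241 272  38  47] [0.5584232  0.01915288 0.099     ] [ 13.63712582 110.10121338]
[219.64485981 354.13084112] 107 [218 336   5  35] [ 0.56124317 -0.02493889  0.099     ] [19.98412208 66.37762812]
[299.3125     353.58928571] 112 [297 337   5  34] [0.5983964  0.00093007 0.099     ] [54.9430184  95.14290997]
```

View pics/w3.png

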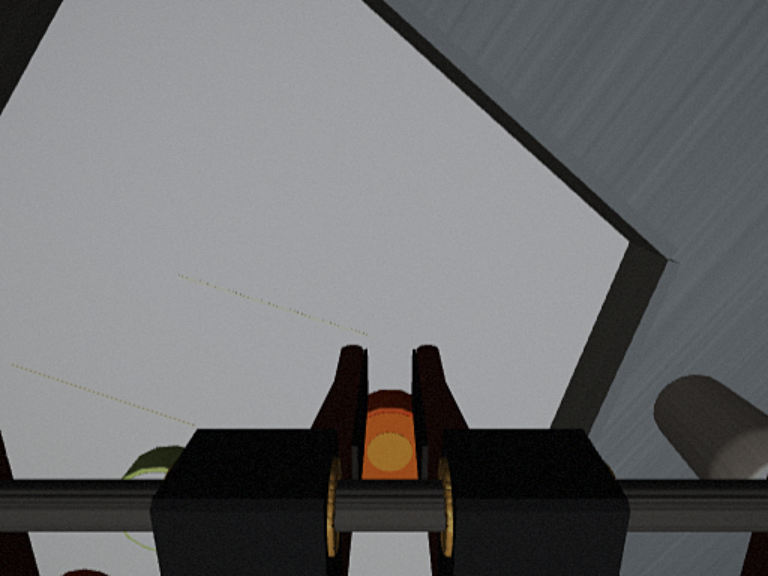

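Call:
{"fn": "carry_out", "kwargs": {
  "rows": "3.3 -5.1 0 0.007 -0.64; 3.3 -5.1 0 0.008 -0.64; 3.3 -5.1 0 0.008 -0.64; 3.4 -5.1 0 0.009 -0.64; 3.4 -5 0 0.009 -0.64; 3.4 -5 0 0.01 -0.64; 3.5 -5 0 0.01 -0.64; 3.5 -5 0 0.011 -0.64"
}}

```text
time: 4.25
position: [0.5702, -0.0004, 0.0906]
tcp_rot: [-180.0, -0.0, 128.6]
contact_force: [-0.6, -0.6, -0.6]
finger_gap: 0.185
```

Call:
{"fn": "carry_out", "kwargs": {
  "rows": "3.5 -4.9 0 0.011 -0.64; 3.6 -4.9 0 0.012 -0.64; 3.6 -4.9 0 0.013 -0.64; 3.7 -4.8 0 0.014 -0.64; 3.7 -4.8 0 0.015 -0.64; 3.8 -4.8 0 0.016 -0.64; 3.8 -4.7 0 0.017 -0.64; 3.9 -4.7 0 0.019 -0.64"
}}

```text
time: 5.05
position: [0.5999, -0.0388, 0.0906]
tcp_rot: [180.0, -0.0, 135.3]
contact_force: [0.2, -0.5, 0.3]
finger_gap: 0.183
```

```bash
python3 look.py w4; python3 -c "
from h import *
im=viewer.capture('scene');cv2.imwrite('pics/s4.png',cv2.resize(im[130:290,115:315],(750,600),interpolation=cv2.INTER_CUBIC))"
```

```text
[ 0.60042581 -0.03989159  0.09072895] [-1.79997979e+02  5.34309245e-02  1.35308573e+02] 0.1781082129377684 5.1 [ 0.71273994 -1.74270897  0.83602809]
board [60.23974566 54.61549528]
[ 17.31818182 221.16666667] 66 [  0 209  31  31] [ 0.50357907 -0.11114118  0.099     ] [-30.58089832 -24.17159107]
[ 11.39376054 242.10539629] 1186 [  0 212  29  56] [ 0.50782627 -0.12305047  0.099     ] [-25.39227082 -35.70190514]
[259.37300532 296.83909574] 1504 [241 272  38  47] [ 0.61864632 -0.0567732   0.099     ] [79.75544829 39.24952792]
[219.62962963 354.18518519] 108 [218 336   5  35] [ 0.62977635 -0.0995211   0.099     ] [94.27796509 -2.46806323]
[299.3125     353.65178571] 112 [297 337   5  34] [ 0.66135413 -0.06708379  0.099     ] [123.15259071  32.39727068]
```

View pics/w4.png

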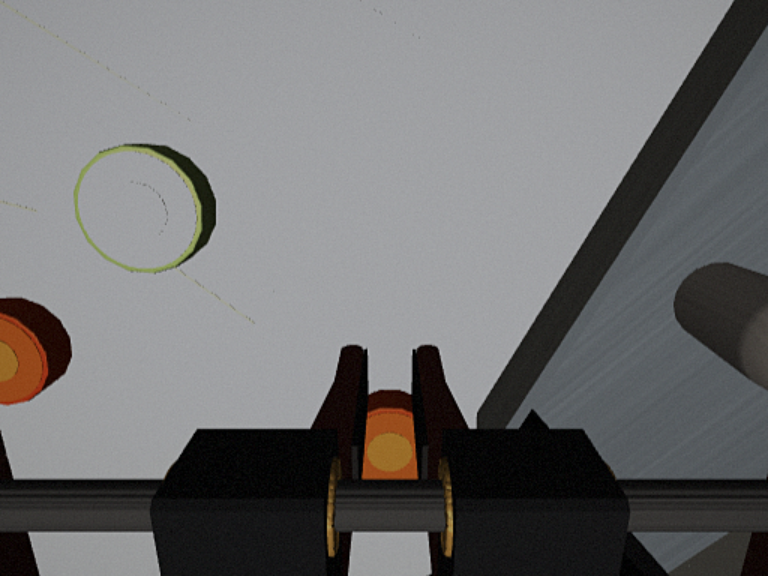

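View pics/s4.png

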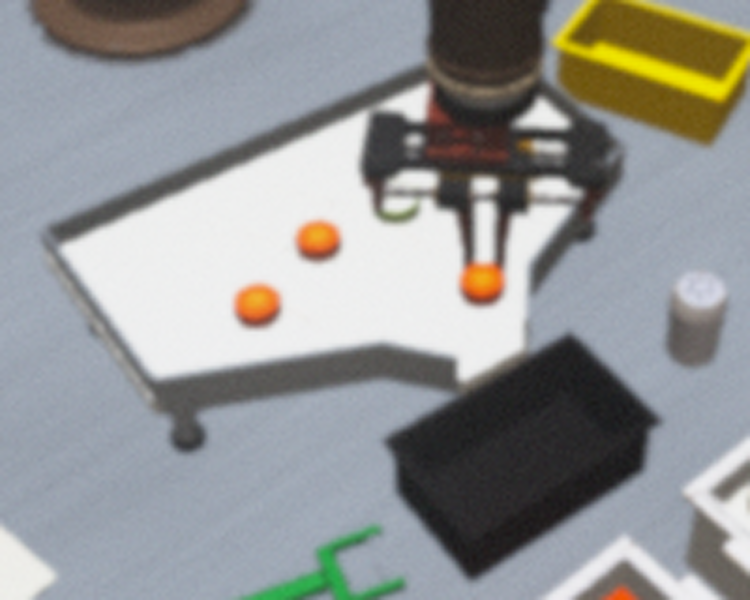

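Call:
{"fn": "carry_out", "kwargs": {
  "rows": "4 -4.6 0 0.02 -0.64; 4 -4.6 0 0.022 -0.64; 4.1 -4.5 0 0.025 -0.64; 4.2 -4.5 0 0.027 -0.64; 4.2 -4.4 0 0.03 -0.64; 4.3 -4.3 0 0.033 -0.64; 4.4 -4.3 0 0.037 -0.64; 4.5 -4.2 0 0.041 -0.64"
}}

```text
time: 5.95
position: [0.6336, -0.0744, 0.0906]
tcp_rot: [-180.0, 0.0, 148.8]
contact_force: [0.2, 0.1, 0.7]
finger_gap: 0.181
```

```bash
python3 look.py w5; python3 -c "
from h import *
im=viewer.capture('scene');cv2.imwrite('pics/s5.png',cv2.resize(im[130:290,115:315],(750,600),interpolation=cv2.INTER_CUBIC))"
```

```text
[ 0.63423338 -0.07534562  0.0907342 ] [-1.79983711e+02  5.77845864e-02  1.48916081e+02] 0.18211055385681238 6.0 [ 0.17809915 -0.28768456  0.87847968]
board [96.78178977 21.98700133]
[15.05431755 77.50603528] 2154 [ 0 36 39 78] [ 0.50641873 -0.12131572  0.099     ] [-26.93439846 -34.08562806]
[259.41242564 296.71116986] 1513 [241 272  38  47] [ 0.6558262  -0.08776426  0.099     ] [119.30101639  11.34008525]
[299.31538462 351.73846154] 130 [297 331   5  40] [ 0.69864279 -0.08714774  0.099     ] [161.93024976  15.38846333]
[219.27906977 343.06976744] 43 [218 336   4  15] [ 0.67017798 -0.12269948  0.099     ] [136.40833496 -22.33161254]
[219.87878788 360.54545455] 66 [218 352   5  19] [ 0.68062708 -0.1291128   0.099     ] [147.33812634 -27.8862703 ]
```

View pics/w5.png

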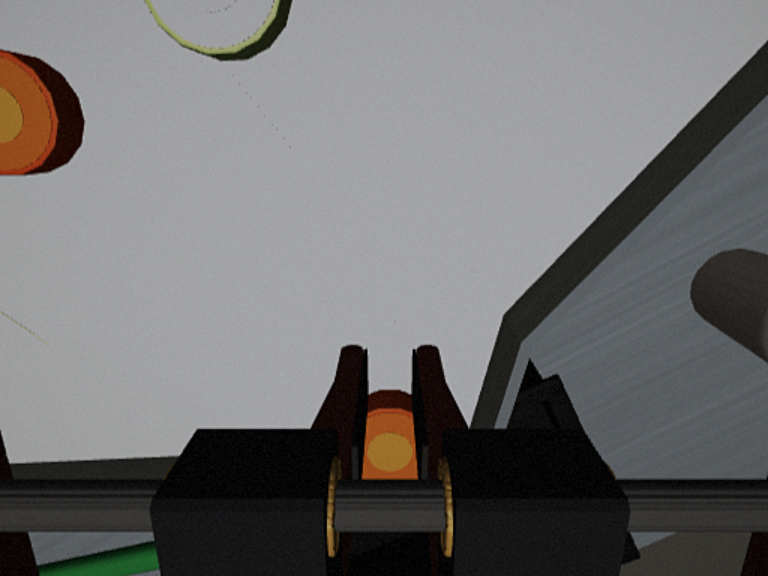

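View pics/s5.png

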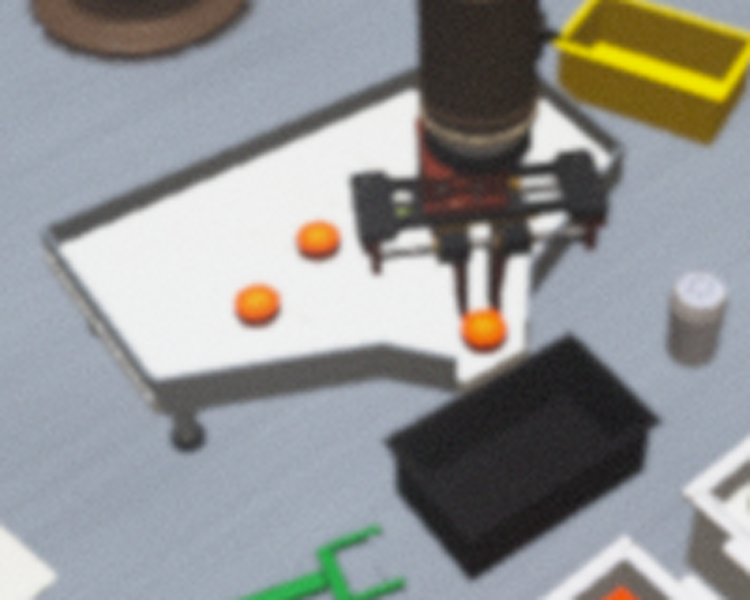

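Run:
```python
from plan import *
for q,z in [((504,317),.085),((520,343),.11)]: print(w2b(px2w("wrist",np.array([q])/1.5,z)[0,:2]))
W,y,px=path(np.array([119.3,11.3]),C=(137,1),E=(162,0),off=25.5);show(W,y)
```

```text
[98.43345528 67.6443049 ]
[97.26254984 67.53960115]
disc clearance 7.821279548228066 finger clr 5.518148138174273
0 [634.9 -73.3] 145.2 
1 [639.1 -78.5] 150.2 (array([ 4.2, -5.3]), np.float64(0.087))
2 [643.8 -83.3] 154.9 (array([ 4.7, -4.8]), np.float64(0.082))
3 [648.9 -87.6] 159.3 (array([ 5.1, -4.3]), np.float64(0.076))
4 [654.3 -91.3] 163.3 (array([ 5.5, -3.7]), np.float64(0.07))
5 [660.1 -94.5] 166.9 (array([ 5.7, -3.2]), np.float64(0.063))
6 [666.  -97.2] 170.2 (array([ 6. , -2.7]), np.float64(0.057))
7 [672.2 -99.4] 173.1 (array([ 6.1, -2.2]), np.float64(0.051))
```

Call:
{"fn": "carry_out", "kwargs": {
  "rows": "4.6 -4.1 0 0.046 -0.64; 4.8 -4 0 0.052 -0.64; 4.9 -3.9 0 0.058 -0.64; 5.1 -3.8 0 0.065 -0.64; 5.3 -3.6 0 0.07 -0.64; 5.5 -3.2 0 0.07 -0.64; 5.7 -2 0 0.05 -0.64; 3 -0.3 0 0 -0.64"
}}

```text
time: 6.85
position: [0.6724, -0.0991, 0.0906]
tcp_rot: [180.0, 0.0, 172.2]
contact_force: [-0.9, -0.1, 0.2]
finger_gap: 0.178
```

```bash
python3 look.py w6; python3 -c "
from h import *
im=viewer.capture('scene');cv2.imwrite('pics/s6.png',cv2.resize(im[130:290,115:315],(750,600),interpolation=cv2.INTER_CUBIC))"
```

```text
[ 0.67262933 -0.09887386  0.09053816] [1.79990298e+02 1.08368128e-02 1.72120675e+02] 0.17997962610274335 6.9 [0.98485916 0.43809965 0.4330496 ]
board [136.94100456   1.61385782]
[260.83895131 268.5411985 ] 534 [245 259  30  22] [ 0.68055246 -0.09924932  0.099     ] [144.86872533   1.8750387 ]
[219.62068966 337.18390805] 87 [218 323   4  28] [ 0.72026794 -0.12784157  0.099     ] [186.74934366 -23.43997634]
[299.13017751 347.79881657] 169 [297 323   5  48] [ 0.733599   -0.08470672  0.099     ] [196.5780933   20.62506919]
[219.77464789 360.67605634] 71 [218 352   5  19] [ 0.73639602 -0.13057134  0.099     ] [203.04439355 -24.8675019 ]
```

View pics/s6.png

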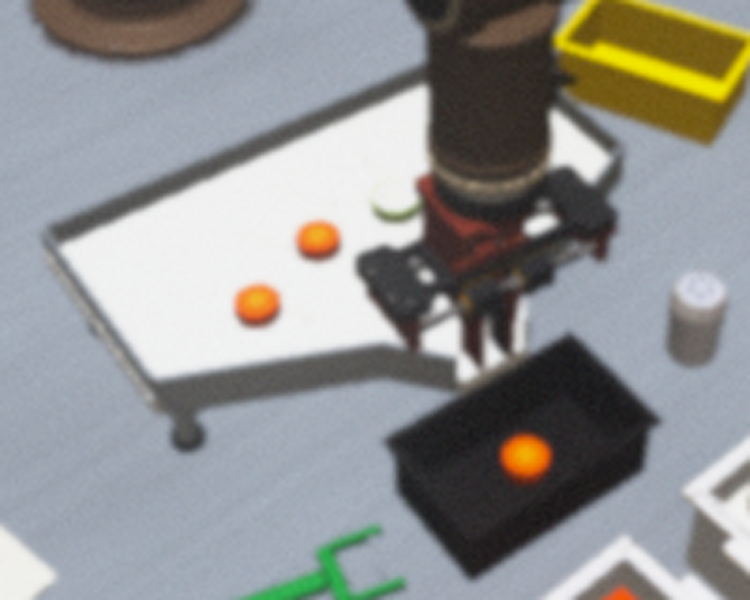

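View pics/w6.png

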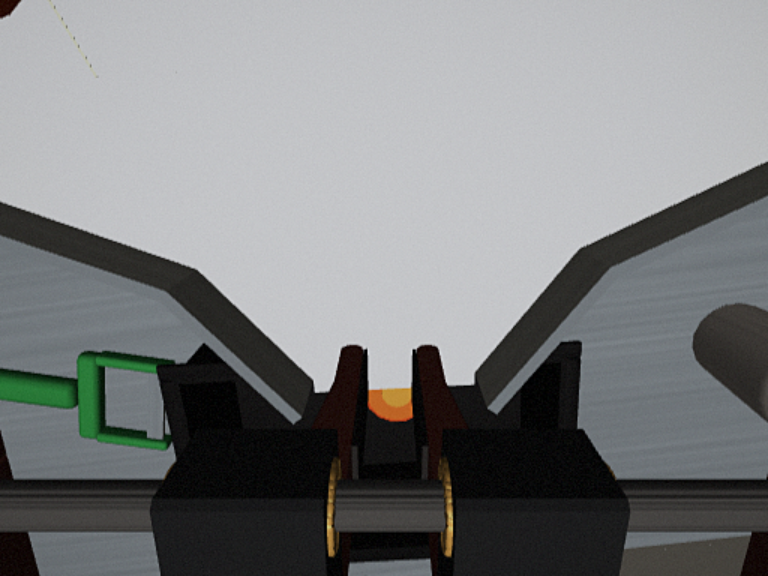

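Run:
```python
from plan import *
for P in [(.4986,-.1275),(.5248,-.2028)]:
    W,y,px=path(w2b(P),C=(100,0),E=(164,0),off=25.,step=7);show(W,y)
    h=np.radians(y[0]-180);print("pre",W[0]-.022*np.array([np.cos(h),np.sin(h)]),y[0])
```

```text
disc clearance 10.685744210623625 finger clr 7.654153504644953
0 [ 474.2 -132.8] 192.3 
1 [ 481.  -131.3] 192.1 (array([6.8, 1.6]), np.float64(-0.003))
2 [ 487.8 -129.7] 191.9 (array([6.8, 1.5]), np.float64(-0.004))
3 [ 494.7 -128.2] 191.7 (array([6.8, 1.5]), np.float64(-0.004))
4 [ 501.5 -126.7] 191.5 (array([6.8, 1.5]), np.float64(-0.004))
5 [ 508.3 -125.2] 191.3 (array([6.8, 1.5]), np.float64(-0.004))
6 [ 515.2 -123.8] 191.0 (array([6.8, 1.5]), np.float64(-0.004))
7 [ 522.  -122.3] 190.8 (array([6.9, 1.4]), np.float64(-0.004))
8 [ 528.9 -120.9] 190.5 (array([6.9, 1.4]), np.float64(-0.005))
9 [ 535.8 -119.5] 190.2 (array([6.9, 1.4]), np.float64(-0.005))
10 [ 542.6 -118.2] 189.9 (array([6.9, 1.4]), np.float64(-0.005))
11 [ 549.5 -116.9] 189.6 (array([6.9, 1.3]), np.float64(-0.006))
12 [ 556.4 -115.6] 189.2 (array([6.9, 1.3]), np.float64(-0.006))
13 [ 563.3 -114.3] 188.9 (array([6.9, 1.3]), np.float64(-0.006))
14 [ 570.2 -113.1] 188.5 (array([6.9, 1.2]), np.float64(-0.007))
15 [ 577.1 -111.9] 188.1 (array([6.9, 1.2]), np.float64(-0.007))
16 [ 584.  -110.7] 187.6 (array([6.9, 1.2]), n
[... 2219 characters left out ...]
)
20 [ 615.6 -128.6] 206.1 (array([6. , 3.9]), np.float64(-0.031))
21 [ 621.6 -124.8] 204.1 (array([6.1, 3.8]), np.float64(-0.034))
22 [ 627.8 -121.1] 201.9 (array([6.2, 3.7]), np.float64(-0.038))
23 [ 634.1 -117.6] 199.5 (array([6.3, 3.5]), np.float64(-0.043))
24 [ 640.4 -114.2] 196.6 (array([6.4, 3.4]), np.float64(-0.049))
25 [ 646.9 -111. ] 193.4 (array([6.5, 3.2]), np.float64(-0.056))
26 [ 653.6 -108. ] 189.7 (array([6.6, 3. ]), np.float64(-0.064))
27 [ 660.4 -105.2] 185.5 (array([6.8, 2.8]), np.float64(-0.073))
28 [ 667.4 -102.7] 180.7 (array([7. , 2.5]), np.float64(-0.083))
29 [ 674.6 -100.7] 175.5 (array([7.2, 2.1]), np.float64(-0.092))
pre [ 0.49071044 -0.23515587] 223.50538094941817
```

Call:
{"fn": "carry_out", "kwargs": {
  "rows": "0 0 20 0 -0.64; -10 0 20 0 -0.64; -30 -5 10 0.06 -0.64; -35 -7 0 0.06 -0.64; -35 -7 0 0.06 -0.64; -35 -7 0 0.06 -0.64; -35 -7 0 0.06 -0.64; -25 -5 0 0.05 -0.64"
}}

```text
time: 7.75
position: [0.4645, -0.1369, 0.1407]
tcp_rot: [180.0, -0.0, -167.7]
contact_force: [-0.2, -0.7, -0.4]
finger_gap: 0.176
```

Call:
{"fn": "carry_out", "kwargs": {
  "rows": "-15 -1 -5 0 -0.64; 0 0 -20 0 -0.64; 0 0 -10 0 -0.64; 0 0 -4 0 -0.64; 0 0 0 0 -0.64"
}}

```text
time: 8.25
position: [0.4521, -0.1375, 0.1012]
tcp_rot: [180.0, -0.1, -167.7]
contact_force: [0.2, -0.0, 0.2]
finger_gap: 0.18
```

```bash
python3 look.py w7; python3 -c "
from h import *
im=viewer.capture('scene');cv2.imwrite('pics/s7.png',cv2.resize(im[130:290,115:315],(750,600),interpolation=cv2.INTER_CUBIC))"
```

```text
[ 0.4524229  -0.13757257  0.10163416] [ 1.79990355e+02 -2.08918610e-02 -1.67723862e+02] 0.17768744463726635 8.3 [-0.26114181 -0.82850451  0.95124884]
board [-79.45251751 -54.6205177 ]
[259.53465347 308.38048091] 707 [241 296  37  23] [ 0.49199892 -0.12938381  0.099     ] [-40.6607097  -43.28417765]
[299.28318584 352.62831858] 113 [297 332   5  39] [ 0.51784744 -0.09901561  0.099     ] [-17.33094372 -10.94077614]
[219.375 343.3  ] 40 [218 336   4  15] [ 0.52133362 -0.14770107  0.099     ] [ -9.95146988 -59.1898266 ]
[219.85483871 360.19354839] 62 [218 352   5  19] [ 0.53376114 -0.14515988  0.099     ] [  2.23221614 -55.66015059]
```

View pics/w7.png

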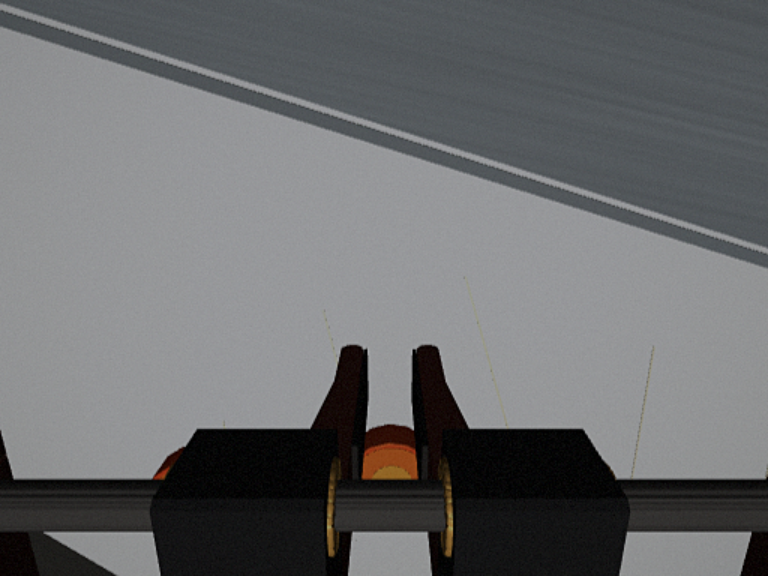

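View pics/s7.png

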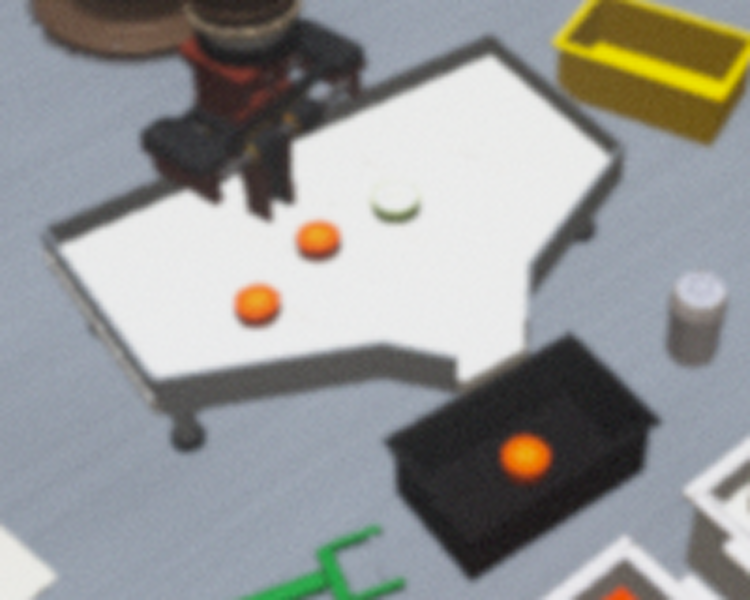

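Call:
{"fn": "carry_out", "kwargs": {
  "rows": "0 0 -7 0 -0.64; 0 0 -4 0 -0.64; 5 1 0 0 -0.64; 5 1 0 0 -0.64; 4 1 0 0 -0.64; 4 0.8 0 0 -0.64; 4 0.9 0 0 -0.64; 6.8 1.5 0 -0.003 -0.64"
}}

```text
time: 9.15
position: [0.4811, -0.1315, 0.0907]
tcp_rot: [180.0, -0.0, -167.9]
contact_force: [-0.6, -0.2, -0.6]
finger_gap: 0.177
```

Call:
{"fn": "carry_out", "kwargs": {
  "rows": "6.8 1.5 0 -0.004 -0.64; 6.8 1.5 0 -0.004 -0.64; 6.8 1.5 0 -0.004 -0.64; 6.8 1.5 0 -0.004 -0.64; 6.8 1.5 0 -0.004 -0.64; 6.9 1.4 0 -0.004 -0.64; 6.9 1.4 0 -0.005 -0.64; 6.9 1.4 0 -0.005 -0.64"
}}

```text
time: 9.95
position: [0.5362, -0.1197, 0.0906]
tcp_rot: [180.0, -0.0, -169.9]
contact_force: [-0.3, -0.0, 0.1]
finger_gap: 0.181
```

```bash
python3 look.py w8|head -6
```

```text
[ 0.53741231 -0.11929762  0.09072535] [-1.79996910e+02  6.21012339e-02 -1.69853122e+02] 0.1779307669489013 10.0 [1.84931327 0.18669705 0.36336296]
board [  3.79750252 -29.58837335]
[ 97.59522352 209.2905695 ] 3266 [ 64 176  69  65] [ 0.52697477 -0.20196225  0.099     ] [ 2.31957437e-02 -1.12823807e+02]
[259.43145161 296.89717742] 1488 [241 272  37  47] [ 0.56215123 -0.11532148  0.099     ] [ 28.13785163 -23.64100459]
[219.27777778 343.61111111] 36 [218 336   4  15] [ 0.59626139 -0.13211824  0.099     ] [ 63.48522131 -37.64806037]
[299.32 354.01] 100 [297 337   5  33] [ 0.59542219 -0.08630753  0.099     ] [58.9747481   7.94778473]
```

View pics/w8.png

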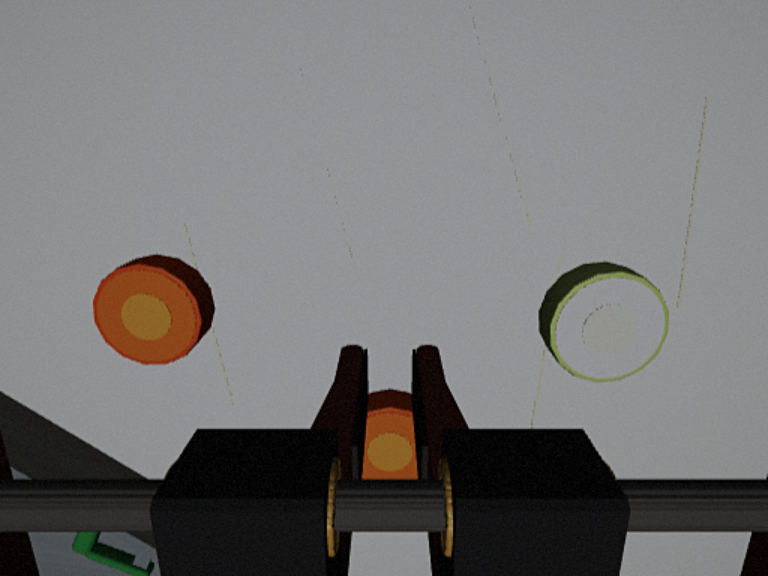

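The round is cradled (centre at 390,450); the third carrot (147,317) and the radish (610,328) are untouched. I'm continuing the push.

Call:
{"fn": "carry_out", "kwargs": {
  "rows": "6.9 1.4 0 -0.005 -0.64; 6.9 1.3 0 -0.006 -0.64; 6.9 1.3 0 -0.006 -0.64; 6.9 1.3 0 -0.006 -0.64; 6.9 1.2 0 -0.007 -0.64; 6.9 1.2 0 -0.007 -0.64; 6.9 1.2 0 -0.008 -0.64; 6.9 1.1 0 -0.008 -0.64"
}}

```text
time: 10.8
position: [0.5914, -0.1097, 0.0906]
tcp_rot: [180.0, -0.0, -172.9]
contact_force: [-1.1, 0.1, 0.6]
finger_gap: 0.178
```

Call:
{"fn": "carry_out", "kwargs": {
  "rows": "6.9 1.1 0 -0.009 -0.64; 6.9 1 0 -0.01 -0.64; 6.9 1 0 -0.011 -0.64; 6.9 0.9 0 -0.012 -0.64; 7 0.9 0 -0.013 -0.64; 7 0.8 0 -0.014 -0.64; 6 0.6 0 -0.016 -0.64"
}}

```text
time: 11.5
position: [0.6391, -0.1034, 0.0906]
tcp_rot: [180.0, 0.0, -177.8]
contact_force: [0.1, 0.1, -0.2]
finger_gap: 0.183
```

```bash
python3 look.py w9|head -6
```

```text
[ 0.63991074 -0.10315082  0.0906443 ] [ 1.79994939e+02  4.71535530e-02 -1.77854538e+02] 0.1810109930383508 11.55 [ 0.63757588 -0.06532423  0.72874716]
board [104.67081399  -5.27331682]
[34.23418468 18.28408644] 2545 [ 0  0 71 44] [ 0.53471187 -0.20024583  0.099     ] [   7.59771756 -110.49241419]
[259.4156188 296.7326274] 1511 [241 272  38  47] [ 0.66484439 -0.10248406  0.099     ] [129.47067249  -2.60905731]
[219.37096774 339.79032258] 62 [218 327   4  24] [ 0.69372776 -0.12379099  0.099     ] [159.96979824 -21.53093763]
[299.2890625 351.7265625] 128 [297 332   5  39] [ 0.7003017  -0.07852535  0.099     ] [162.89231113  24.11611414]
```

View pics/w9.png

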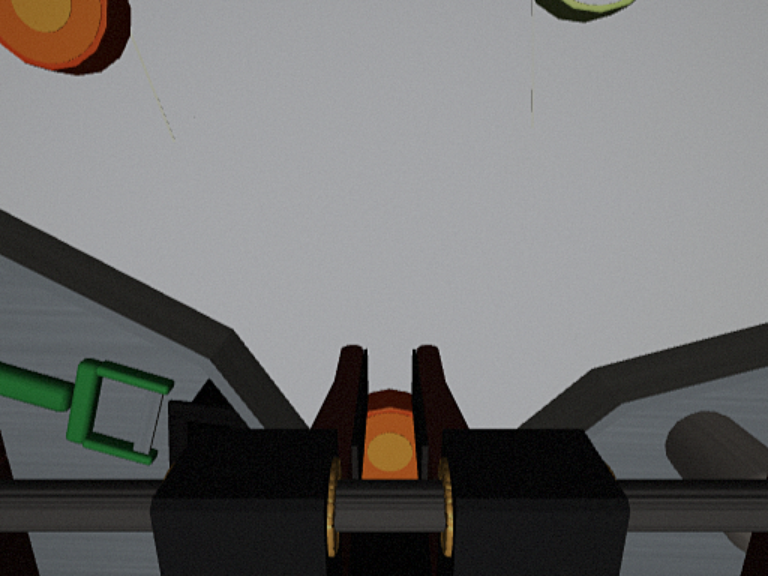

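Call:
{"fn": "carry_out", "kwargs": {
  "rows": "7 0.8 0 -0.018 -0.64; 7 0.7 0 -0.02 -0.64; 7 0.6 0 -0.023 -0.64; 7 0.5 0 -0.027 -0.64; 6 0.4 0 -0.025 -0.64; 0 0 0 0 -0.64"
}}

```text
time: 12.15
position: [0.6733, -0.1002, 0.0905]
tcp_rot: [180.0, 0.0, 175.7]
contact_force: [0.0, 0.6, 0.2]
finger_gap: 0.181
```

```bash
python3 look.py w10|head -6; python3 -c "
from h import *
im=viewer.capture('scene');cv2.imwrite('pics/s10.png',cv2.resize(im[130:290,115:315],(750,600),interpolation=cv2.INTER_CUBIC))"
```

```text
[ 0.67273031 -0.10041041  0.09046056] [-1.79992725e+02 -3.43583528e-03  1.75776718e+02] 0.17894747839933525 12.2 [ 0.15896762 -0.46687329 -1.04526158]
board [1.37164886e+02 9.03597410e-02]
[260.08614865 268.22804054] 592 [245 258  30  23] [ 0.68034597 -0.10073627  0.099     ] [144.78215268   0.3763197 ]
[219.63636364 337.54545455] 88 [218 323   4  28] [ 0.72222391 -0.12636128  0.099     ] [188.5802946  -21.80758751]
[299.11242604 347.60946746] 169 [297 323   5  48] [ 0.73237809 -0.08248628  0.099     ] [195.18303582  22.74043922]
[219.80555556 360.69444444] 72 [218 352   5  19] [ 0.73824612 -0.12802079  0.099     ] [204.6839859 -22.176793 ]
```

View pics/s10.png

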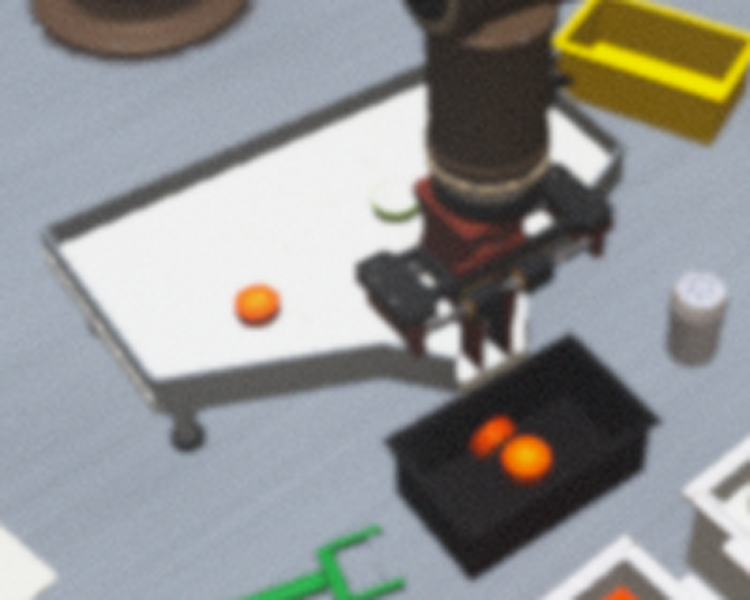

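Call:
{"fn": "carry_out", "kwargs": {
  "rows": "0 0 20 0 -0.64; -10 0 20 0.04 -0.64; -25 -15 10 0.1 -0.64; -28 -22 0 0.12 -0.64; -30 -24 0 0.13 -0.64; -30 -24 0 0.13 -0.64; -28 -24 0 0.13 -0.64; -20 -18 0 0.12 -0.64"
}}

```text
time: 13.05
position: [0.499, -0.2293, 0.1409]
tcp_rot: [-180.0, -0.0, -139.9]
contact_force: [0.0, -0.4, -0.1]
finger_gap: 0.178
```

Call:
{"fn": "carry_out", "kwargs": {
  "rows": "-12 -8 -5 0.06 -0.64; 0 0 -20 0 -0.64; 0 0 -10 0 -0.64; 0 0 -4 0 -0.64; 0 0 0 0 -0.64"
}}

```text
time: 13.55
position: [0.4894, -0.235, 0.1012]
tcp_rot: [179.9, -0.0, -136.6]
contact_force: [-0.3, -0.2, -0.5]
finger_gap: 0.177
```

```bash
python3 look.py w11|head -6; python3 -c "
from h import *
im=viewer.capture('scene');cv2.imwrite('pics/s11.png',cv2.resize(im[130:290,115:315],(750,600),interpolation=cv2.INTER_CUBIC))"
```

```text
[ 0.48976351 -0.23515335  0.10170004] [ 1.79983339e+02 -4.20232202e-03 -1.36630568e+02] 0.17622163925113593 13.6 [-0.15704338  0.32295929  0.58383296]
board [ -34.40631046 -148.89229814]
[258.95695839 308.6097561 ] 697 [241 296  38  23] [ 0.51990333 -0.20851351  0.099     ] [  -6.50006927 -119.92108908]
[219.47619048 339.55555556] 63 [218 327   4  24] [ 0.55206402 -0.21067625  0.099     ] [  25.73048432 -119.49761232]
[299.28125   351.4609375] 128 [297 332   5  39] [ 0.52540079 -0.16962592  0.099     ] [ -4.13905317 -80.71787176]
[219.86567164 360.91044776] 67 [218 352   5  19] [ 0.56392059 -0.19993205  0.099     ] [  36.6871893  -107.83713541]
```

View pics/s11.png

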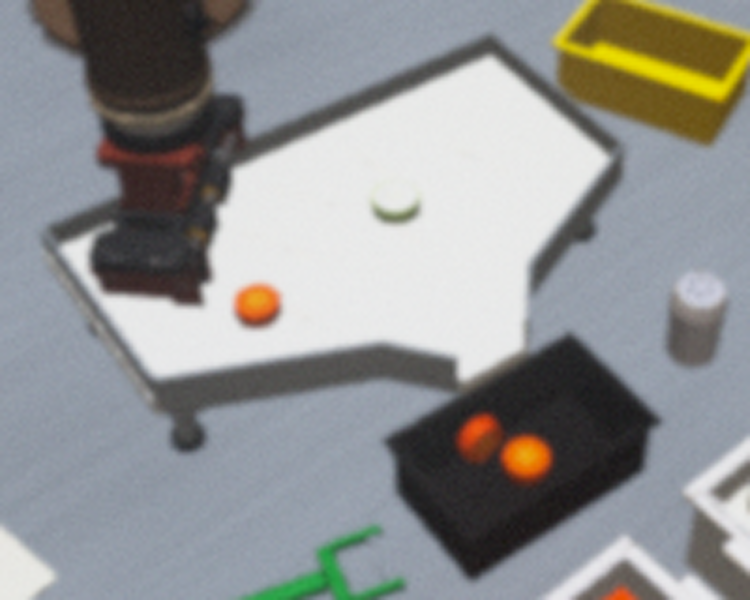

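View pics/w11.png

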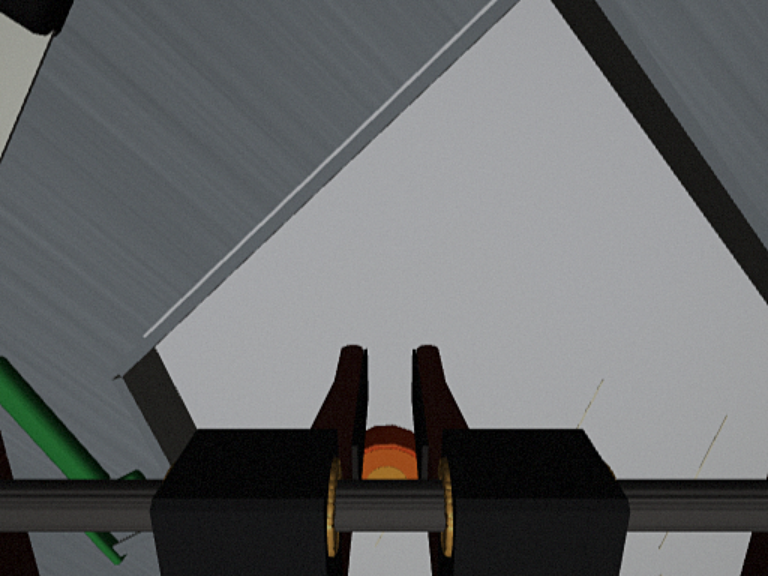

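Call:
{"fn": "carry_out", "kwargs": {
  "rows": "0 0 -7 0 -0.64; 0 0 -4 0 -0.64; 4 4 0 0 -0.64; 3 3 0 0 -0.64; 3 3 0 0 -0.64; 3 2.5 0 0 -0.64; 3 2.5 0 0 -0.64; 5 5 0 -0.007 -0.64"
}}

```text
time: 14.45
position: [0.5106, -0.2157, 0.0907]
tcp_rot: [-180.0, -0.0, -137.1]
contact_force: [0.2, 0.4, 0.0]
finger_gap: 0.185
```

Call:
{"fn": "carry_out", "kwargs": {
  "rows": "5.1 5 0 -0.008 -0.64; 5.1 4.9 0 -0.008 -0.64; 5.1 4.9 0 -0.009 -0.64; 5.2 4.9 0 -0.009 -0.64; 5.2 4.8 0 -0.01 -0.64; 5.3 4.8 0 -0.01 -0.64; 5.3 4.8 0 -0.011 -0.64; 5.3 4.7 0 -0.012 -0.64"
}}

```text
time: 15.25
position: [0.5525, -0.1763, 0.0906]
tcp_rot: [180.0, -0.0, -141.5]
contact_force: [0.5, -0.3, -0.4]
finger_gap: 0.18
```

```bash
python3 look.py w12|head -6; python3 -c "
from h import *
im=viewer.capture('scene');cv2.imwrite('pics/s12.png',cv2.resize(im[130:290,115:315],(750,600),interpolation=cv2.INTER_CUBIC))"
```

```text
[ 0.5535139  -0.17515582  0.09069585] [-1.79998415e+02  5.87036560e-02 -1.41509291e+02] 0.17724016907860152 15.3 [0.20881811 1.05292299 0.75408517]
board [ 24.32699488 -83.97531963]
[259.5104659  297.08305199] 1481 [241 272  37  47] [ 0.57345524 -0.16050423  0.099     ] [ 43.02905864 -67.77164496]
[219.45238095 343.07142857] 42 [218 336   4  15] [ 0.61102425 -0.15933978  0.099     ] [ 80.3836602  -63.59795717]
[299.26415094 353.83962264] 106 [297 337   5  34] [ 0.58881945 -0.11939625  0.099     ] [ 55.04696305 -25.56388897]
[219.8852459  360.31147541] 61 [218 352   5  18] [ 0.62061294 -0.15195262  0.099     ] [ 89.34902537 -55.46558743]
```

View pics/s12.png

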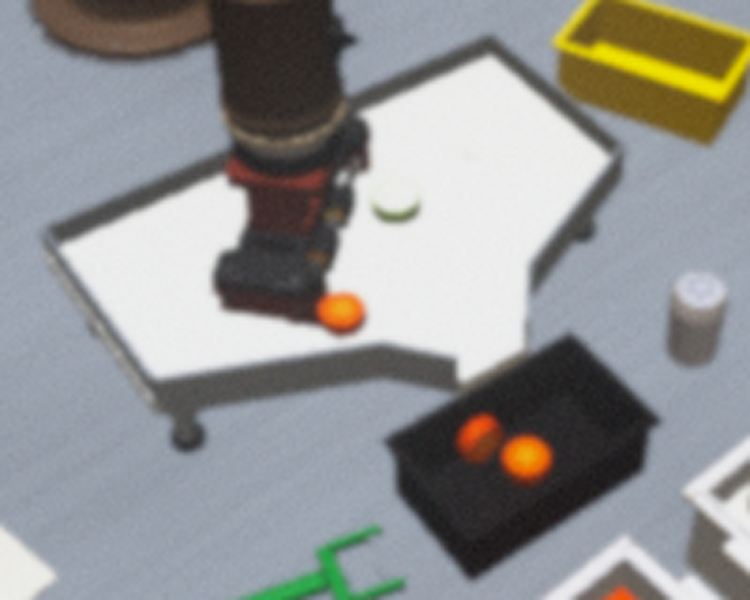

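View pics/w12.png

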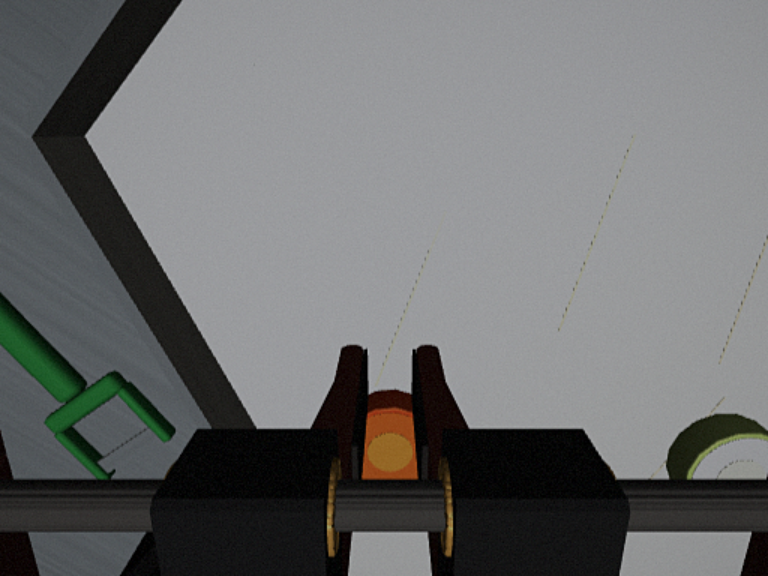

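Call:
{"fn": "carry_out", "kwargs": {
  "rows": "5.4 4.7 0 -0.013 -0.64; 5.4 4.6 0 -0.014 -0.64; 5.5 4.5 0 -0.015 -0.64; 5.5 4.5 0 -0.016 -0.64; 5.6 4.4 0 -0.017 -0.64; 5.6 4.4 0 -0.019 -0.64; 5.7 4.3 0 -0.021 -0.64; 5.8 4.2 0 -0.023 -0.64"
}}

```text
time: 16.15
position: [0.597, -0.1407, 0.0906]
tcp_rot: [180.0, -0.0, -149.5]
contact_force: [-0.9, 0.8, 0.8]
finger_gap: 0.179
```

Call:
{"fn": "carry_out", "kwargs": {
  "rows": "5.8 4.1 0 -0.025 -0.64; 5.9 4 0 -0.027 -0.64; 6 3.9 0 -0.031 -0.64; 6.1 3.8 0 -0.034 -0.64; 6.2 3.7 0 -0.038 -0.64; 6.3 3.5 0 -0.043 -0.64"
}}

```text
time: 16.75
position: [0.6333, -0.1177, 0.0906]
tcp_rot: [180.0, -0.0, -160.9]
contact_force: [0.5, -0.3, -0.0]
finger_gap: 0.179
```

```bash
python3 look.py w13|head -6
```

```text
[ 0.63438956 -0.11669932  0.09063281] [ 1.79983892e+02  5.71781762e-02 -1.60974589e+02] 0.18189398782124633 16.8 [0.84123467 0.13824781 0.65520393]
board [100.25399249 -19.22096678]
[259.42998679 296.69616909] 1514 [241 272  38  47] [ 0.65799319 -0.10921753  0.099     ] [123.18156321  -9.87029326]
[219.53947368 338.27631579] 76 [218 324   4  27] [ 0.6908321  -0.12143033  0.099     ] [156.8941463  -19.41010808]
[299.32624113 349.97163121] 141 [297 328   5  43] [ 0.68384388 -0.0764133   0.099     ] [146.31811924  24.90146379]
[219.8        360.65714286] 70 [218 352   5  19] [ 0.70573756 -0.11672336  0.099     ] [171.37409962 -13.52289554]
```

View pics/w13.png

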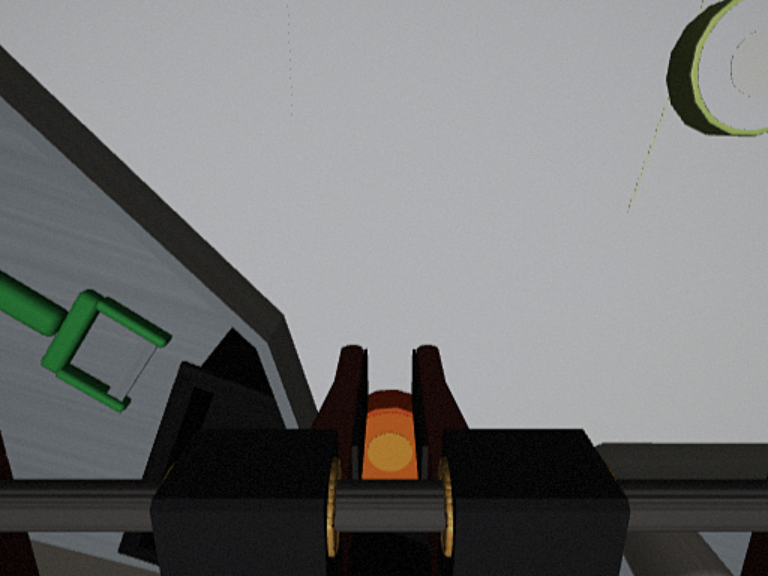

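Call:
{"fn": "carry_out", "kwargs": {
  "rows": "6.4 3.5 0 -0.049 -0.64; 6.5 3.3 0 -0.056 -0.64; 6.6 3.2 0 -0.062 -0.64; 6.8 3 0 -0.068 -0.64; 8 2.6 0 -0.05 -0.64; 6 1.6 0 -0.02 -0.64; 0 0 0 0 -0.64; 0 0 0 0 -0.64"
}}

```text
time: 17.6
position: [0.6729, -0.1011, 0.0905]
tcp_rot: [-180.0, -0.0, -178.1]
contact_force: [0.3, -0.3, -0.1]
finger_gap: 0.182
```

```bash
python3 look.py w14|head -3; python3 -c "
from h import *
im=viewer.capture('scene');cv2.imwrite('pics/s14.png',cv2.resize(im[130:290,115:315],(750,600),interpolation=cv2.INTER_CUBIC))"
```

```text
[ 0.67278968 -0.10122207  0.09056205] [-1.79994034e+02 -2.42927335e-02 -1.78173989e+02] 0.1800845224527977 17.65 [-0.52803404  0.13067274  0.33451576]
board [137.2891629   -0.71392336]
[258.4295302  268.54194631] 596 [245 257  30  24] [ 0.68065136 -0.10174514  0.099     ] [145.16746301  -0.60481372]
```

View pics/s14.png

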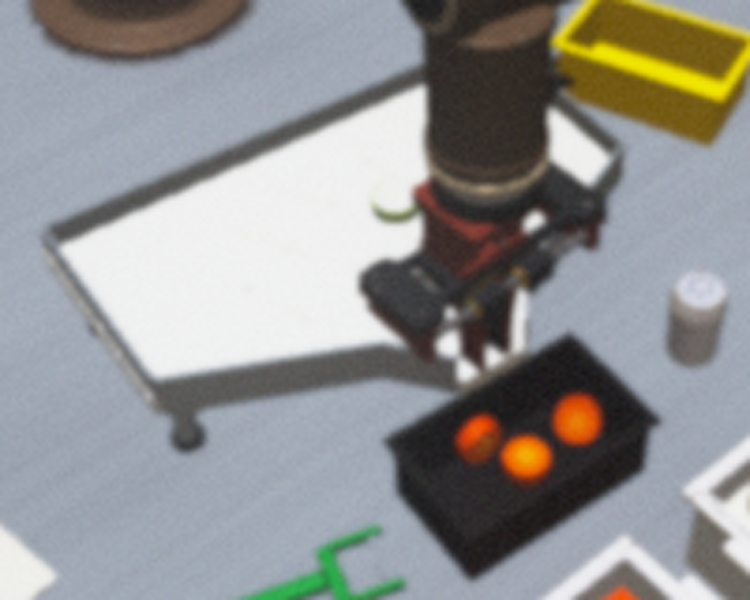

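Call:
{"fn": "carry_out", "kwargs": {
  "rows": "0 0 15 0 -0.64; 0 0 20 0 -0.64; -10 0 20 0 -0.64; -30 0 20 0 -0.64; -35 0 10 0 -0.64; -40 0 0 0 -0.64; -40 0 0 0 -0.64; -20 0 0 0 -0.64"
}}

```text
time: 18.5
position: [0.4951, -0.1014, 0.177]
tcp_rot: [180.0, 0.0, -178.3]
contact_force: [1.0, 0.2, 0.2]
finger_gap: 0.181
```

Call:
{"fn": "carry_out", "kwargs": {
  "rows": "-10 0 0 0 -0.64; 0 0 0 0 -0.64; 0 0 0 0 -0.64; 0 0 0 0 -0.64; 0 0 0 0 -0.64; 0 0 0 0 -0.64; 0 0 0 0 -0.64; 0 0 0 0 -0.64"
}}

```text
time: 19.3
position: [0.4882, -0.1009, 0.1755]
tcp_rot: [-180.0, -0.0, -178.2]
contact_force: [-0.4, 0.3, -0.1]
finger_gap: 0.184
```

Run:
```python
from plan import *
a=viewer.capture('scene');cv2.imwrite('pics/s15.png',cv2.resize(a[130:290,115:315],(750,600),interpolation=cv2.INTER_CUBIC))
tp=viewer.capture('top');cv2.imwrite("pics/t15.png",cv2.resize(tp[120:270,200:360],(640,600),interpolation=cv2.INTER_CUBIC))
for c,ar,b in orange(tp): print(c,ar,b)
print(env.sense()["position"],env.sense()["time"])
```

```text
[323.97540984  90.54854981] 1586 [298  75  54  31]
[268.80327869 152.57377049] 61 [265 148   8  10]
[283.         152.32876712] 73 [279 148   9  10]
[ 0.48818682 -0.10092628  0.17559215] 19.4
```

View pics/s15.png

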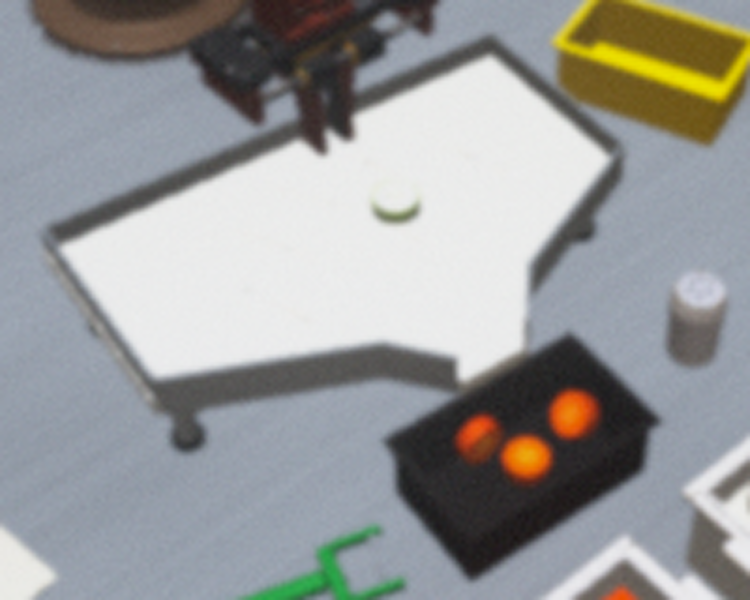

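View pics/t15.png

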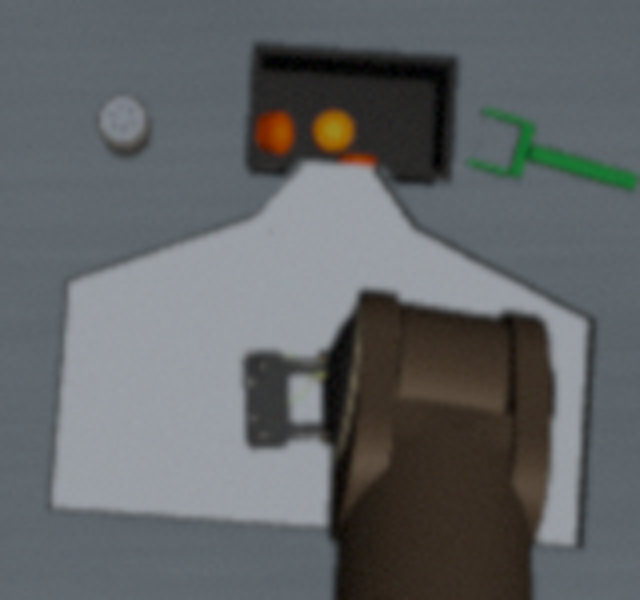

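Call:
{"fn": "carry_out", "kwargs": {
  "rows": "0 0 0 0 -0.64; 0 0 0 0 -0.64; 0 0 0 0 -0.64; 0 0 0 0 -0.64; 0 0 0 0 -0.64; 0 0 0 0 -0.64; 0 0 0 0 -0.64; 0 0 0 0 -0.64"
}}

```text
time: 20.2
position: [0.4881, -0.1009, 0.1756]
tcp_rot: [180.0, -0.0, -178.2]
contact_force: [0.6, 1.7, 0.2]
finger_gap: 0.18
```

Run:
```python
from plan import *
a=viewer.capture('scene');crop=cv2.resize(a[130:290,115:315],(750,600),interpolation=cv2.INTER_CUBIC);cv2.imwrite('pics/s16.png',crop)
b=cv2.imread('pics/s15.png');d=cv2.absdiff(crop,b)[320:580,380:665];print(d.mean(),d.max())
o=cv2.imread('pics/scenec.png');d=cv2.absdiff(crop,o);print("shaker",d[250:380,650:730].mean(),"radish",d[170:225,365:425].mean(),"pan front",d[450:580,400:480].mean())
cv2.imwrite("pics/pan16.png",cv2.resize(a[205:290,210:300],(635,600),interpolation=cv2.INTER_CUBIC))
```

```text
1.9141385515069727 19
shaker 7.017980769230769 radish 5.887676767676767 pan front 5.1013782051282055
```

View pics/pan16.png

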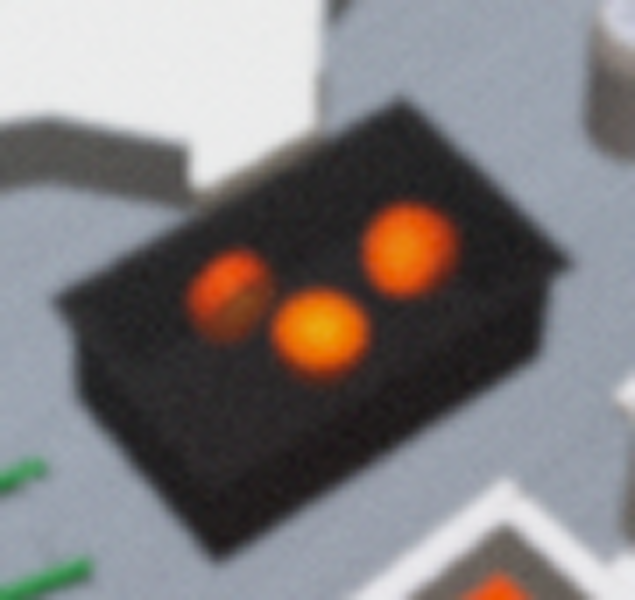

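```bash
python3 -c "
from plant import env
print(env.finish_job())"
```

```text
the job is handed in; nothing more can be done
None
```

All three carrot rounds are in the black pan, and I handed the job in at about 20 s of the 64 s allowed. I pushed them one at a time through the outlet, each resting against the two slightly open fingertips. I never pinched or lifted one.

**Rounds in the pan:** in my last pictures all three lie inside the walls and below the rim. Two lean on edge, one against the near wall and one against the left end wall. Pictures 0.9 s apart show none of them moving.

**Other things:** the radish, pan, shaker and peeler look unmoved compared with the first picture. I only glanced at the bottle, cup, bowl and scraper; the arm never came near them.

**Forces and contact:** the wrist force readings stayed around 2 N or less. At hand-in the gripper was clear of everything, about 9 cm above the board.

**Disagreements:** the two fixed cameras put the outlet about 7 mm apart along the push direction but within 3 mm across it. The first wrist-camera estimate was off by about 6 mm because the arm was still settling. Neither affected the result. `env.finish_job()` gives no verdict, so I don't know how the run was judged.

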